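# Clear the bottle and put the returned locker keys in their drawer

### The arm

A 7-joint arm with a two-finger parallel gripper is mounted at the origin on a cart in front of the work surface, level with it; the furniture and walls round the work are solid. World frame = base frame: x ahead of the robot, y to its left, z up, the work surface at z = 0. Lengths are in m, angles in rad, forces in N, time in s.
With the tool pointing down it reaches from about 0.35 to 0.9 m from the base axis. Payload 7.2 kg.
Tool frame: the origin (TCP) lies on the front face of the gripper's body, between the roots of the fingers; the fingertips stand 80 mm ahead of it and the grasp point (between the pads) lies 61 mm ahead of it (arm.tcp_to_grasp is the distance from the TCP to the grasp point, in m); z points along the fingers, y is the line along which they close (so a half turn about z gives the same grasp; the last joint's range is limited). The gripper opens to 88 mm and grips with 3 to 60 N. Pads are 20 mm wide; open, the fingers measure 115 mm over their backs; the gripper's body (75 mm by 178 mm) begins 61 mm behind the grasp point.
Start: joints at [1.155, 0.411, -0.013, 1.596, 0.006, 1.134, -0.082], TCP at [0.213, -0.588, 0.303] pointing down, gripper open.
Joint ranges: [-2.95, 2.95], [-0.29, 1.99], [-1.47, 1.44], [0.14, 2.54], [-1.03, 4.17], [0.13, 1.85], [-2.86, 2.86]. Speed limits (rad/s): [2.39, 2.39, 3.01, 3.01, 3.14, 3.14, 3.14].

### API

Orientations are given as a unit quaternion [x, y, z, w].
In Python, from plant import arm gives the robot as it stands.
- The arm moves only by the tool arm_command, never from a script. Its argument "increments" is one flat list of numbers, 7 for each row, row after row: the shift along the tool's x, y, z in mm, then the turn, a rotation vector about the tool's x, y, z in rad, then the closure, from 0 (fully open) to 1 (shut). A call has 1 to 8 rows; each row is the pose to reach, as a shift and turn from the pose commanded when the call began, along the tool's axes at that moment; what a row does not reach only later rows make up. A row lasts 1/12 s, in which the tool goes at most 41.7 mm and 7.16 degrees, less where a joint would pass 70% of its speed; a pose out of reach is approached as far as the arm can. A call with a gripper value outside its range is refused whole. The fingers move at their own pace and stop on an object; "grip_force" is the grip in N (left out, the last holds). Time passes only in rows, so rows that repeat a pose let the fingers close. It gives the time, the measured TCP pose, the force, the opening and the grip force at its end, in the units of the state.
- arm.get_state(): the state, without advancing time (a new reading comes with each control period).
- arm.read_camera(name): name is "scene" or "top" or "wrist"; returns a dict with "color" (480x640x3 uint8, blue, green, red), "range_z" (480x640 float32, m along the optical axis (not along the pixel's ray), 0 where there is no reading), "mtx" (3x3 intrinsics, pixels), "dist" ([k1, k2, p1, p2, k3] as OpenCV has them; the pictures are not rectified), "T" (4x4, takes a point from camera to world coordinates). Camera axes: x right, y up, looking along -z (the intrinsics and any distortion apply to the point x, -y, -z); pixel columns grow to the right and rows downward; lengths in m; the calibration is good to about 2 mm. A picture is of the moment at which its call begins.
- arm.hand_in(): hands the job in; it is judged then, once.
Trained networks look in the newest picture that a camera, given by its name, has taken for a name from the list of things; names that differ only in an ending like _2 or _b are one class to them, and where a whole thing is asked for, a point or a joint stands for the part that bears it (a point fixed in the world has none). Each returns a list of dicts, best first, with "conf" (0 to 1); they miss things now and then, are a little off and sometimes report something else, mostly with a low value. They report only what shows in the picture. A call takes as long as a camera call. They do not tell look-alikes from the thing itself.
- arm.trace(camera, thing): "region" (480x640 bool, what is visible of it) and "bbox" ([left, top, right, bottom] in pixels, round what is visible of it).
The state is a dict: "clock": time; "joints": joint angles; "joint_velocities": joint speeds; "effort": joint torques, N m; "tool_pos": TCP position; "eef_rot": TCP orientation; "force": force on the tool from outside, world axes, zero at the start; "torque": the same for the moment, N m; "gripper_width": opening from 0.0 (shut) to 1.0 (fully open); "finger_force": force on a finger pad.
Only numpy, scipy, OpenCV 4.12 (cv2) and the standard library are available. Lean on these libraries where they do the work, as an engineer would, in place of code of your own. Each camera call takes 0.05 s, during which the arm holds its last target. There are 200 camera calls.

### The job

The drinking bottle is standing in the way of the key drawer: slide it along the desk, pushing it low down so that it neither topples nor leaves the desk top, until it stands upright wholly on the round cork coaster. Then pull the blue-fronted drawer well open by its handle, put every blue locker key tag lying to the left of the drawer into it, and push the drawer fully shut. Leave the roll of tape and the maroon box where they are.

Things in the scene. Friction and masses are not known exactly. Their poses are not given: they have to be found in the camera images.
- bottle: blue drinking bottle with black cap, round, 75 mm across, about 260 mm tall, 0.3 to 0.55 kg, in front of the drawer handle; origin at the centre of its underside, z up. It slides when pushed within about 35 mm of the desk top and tips over when pushed high up. Straight-sided below.
- coaster: flat round cork-coloured coaster, 130 mm across, 1.4 mm thick, stuck down to the right of the drawer; origin at its centre. It does not hinder a bottle sliding onto it, and a bottle on it still reads z = 0. (Not listed: a fixed desk telephone, 100 mm high, at the near left edge of the desk, about x 0.22 to 0.41, y 0.20 to 0.42; keep the hand clear of it.)
- key_unit: grey desktop drawer unit with one blue-fronted drawer, fixed to the desk: 240 mm wide (y), 78 mm high, about 220 mm deep (x). Origin at the centre of its underside; its own -x is the front, toward which the drawer slides. Its top board covers the drawer from 95 mm in front of the origin backwards.
- key_unit_drawer0 (a joint): opening of the drawer in m: 0 shut, 0.15 fully out; it slides stiffly (about 1 N friction, damped) and stays where it is left.
- key_unit_drawer0_handle (a point): middle of the drawer's steel bar handle, 35 mm in front of the drawer's blue front and 43 mm above the desk. The bar is 11 mm thick, horizontal, along the unit's y, 120 mm long, on two posts 51 mm either side of the middle; between bar and front there is a clear gap of 29 mm, open from above. Moves with the drawer; axes like those of the unit.
- drawer_in (a point): centre of the drawer's inner floor, 22 mm above the desk; moves with the drawer, axes like those of the unit. The drawer is inside 175 mm (x) by 198 mm (y); its side and back walls rise 34 mm above the floor, its blue front 44 mm.
- tag_1: locker key on a blue oval float, lying flat left of the drawer unit, 25 wide x 89 long x 11 high mm, 22 g; all tags are alike. Origin: underside, middle of the whole length. Its y axis runs along its length: the solid float, 24 mm wide (grip it across), reaches from y = -44 to +10 mm; the thin key is the +y end. Three to five are there at the start; an absent one reads None.
- tag_2: locker key on a blue oval float, lying flat left of the drawer unit, 25 wide x 89 long x 11 high mm, 22 g; all tags are alike. Origin: underside, middle of the whole length. Its y axis runs along its length: the solid float, 24 mm wide (grip it across), reaches from y = -44 to +10 mm; the thin key is the +y end. Three to five are there at the start; an absent one reads None.
- tag_3: locker key on a blue oval float, lying flat left of the drawer unit, 25 wide x 89 long x 11 high mm, 22 g; all tags are alike. Origin: underside, middle of the whole length. Its y axis runs along its length: the solid float, 24 mm wide (grip it across), reaches from y = -44 to +10 mm; the thin key is the +y end. Three to five are there at the start; an absent one reads None.
- tag_4: locker key on a blue oval float, lying flat left of the drawer unit, 25 wide x 89 long x 11 high mm, 22 g; all tags are alike. Origin: underside, middle of the whole length. Its y axis runs along its length: the solid float, 24 mm wide (grip it across), reaches from y = -44 to +10 mm; the thin key is the +y end. Three to five are there at the start; an absent one reads None.
- tag_5: locker key on a blue oval float, lying flat left of the drawer unit, 25 wide x 89 long x 11 high mm, 22 g; all tags are alike. Origin: underside, middle of the whole length. Its y axis runs along its length: the solid float, 24 mm wide (grip it across), reaches from y = -44 to +10 mm; the thin key is the +y end. Three to five are there at the start; an absent one reads None.
- tape_roll: white roll of tape lying flat, 64 mm across, 18 mm high, origin at the centre of its underside; bystander, leave where it is
- card_box: maroon lidded card box, 112x91x51 mm, origin at the centre of its underside; bystander, leave where it is
Not all that is in view belongs to the job. Leave any turquoise or white look-alike of the tag_5 alone.

How it is judged:
By the outcome, as a careful person would: the job done as asked, in the order asked, and still so for the second after the job is handed in, with the robot touching nothing.
Of tag_1, tag_2, tag_3, tag_4, tag_5 only 3 to 5 are there at a start; the rules pass over those that are not, and their reading is None.
At some moment in a run one of tag_1, tag_2, tag_3, tag_4, tag_5 may be knocked a few centimetres aside while the robot is not near it.
Once in a run the grip may slacken for a moment while it holds something.
It also fails if it takes over 210 s, if anything falls off the work surface, if the arm or the gripper's body presses on something with over 40 N, if the wrist force passes 120 N, or if a joint passes its speed limit or range.

## Working session

There is one attempt and no reset: what is moved stays moved. The work goes in short steps, Python scripts to look and compute and a tool call to move; the robot and the scene stay as the last step left them, time stands still between calls to the robot, and variables do not carry over. Pictures are saved under pics/ and viewed, at most 14 in all, crops included, and the job is handed in when it is done.

Besides the shell and the picture viewer there is one more tool, called after ">>>" by a JSON object that holds its "op" and its "data", one argument or row to a line. arm_command: Moves the arm, as the interface text tells. Its arguments: {"type":"object","properties":{"increments":{"type":"array","items":{"type":"number"}},"grip_force":{"type":"number"}},"required":["increments"]}

```bash
mkdir -p pics; ls; cat > h.py <<'E'
import numpy as np, cv2
from plant import arm
from scipy.spatial.transform import Rotation as R
def pts(im, mask=None):
    """world points for pixels (mask) using range"""
    rz=im["range_z"]; m=(rz>0) if mask is None else (mask&(rz>0))
    v,u=np.nonzero(m)
    n=cv2.undistortPoints(np.stack([u,v],1).astype(np.float64)[:,None],im["mtx"],np.array(im["dist"],float))[:,0]
    z=rz[v,u]; c=np.stack([n[:,0]*z,-n[:,1]*z,-z,np.ones_like(z)],1)
    return (c@np.array(im["T"]).T)[:,:3],u,v
def st():
    s=arm.get_state(); print("t",s["clock"],"pos",np.round(s["tool_pos"],4),"R",np.round(R.from_quat(s["eef_rot"]).as_matrix(),3).tolist(),"F",np.round(s["force"],1),"w",s["gripper_width"]); return s
E
python3 - <<'E'
from h import *
st()
for c in("top","scene"):
    im=arm.read_camera(c); cv2.imwrite(f"pics/{c}0.png",im["color"])
    for n in ("bottle","coaster","key_unit","key_unit_drawer0_handle","tag_1","tape_roll","card_box"):
        for d in arm.trace(c,n):
            p,u,v=pts(im,d["region"]); 
            if len(p): print(c,n,round(d["conf"],2),np.round(d["bbox"]).astype(int),"med",np.round(np.median(p,0),3),"lo",np.round(np.percentile(p,2,0),3),"hi",np.round(np.percentile(p,98,0),3))
E
```

```text
pics
t 0.0 pos [ 0.2129 -0.5872  0.3018] R [[0.94, 0.341, -0.001], [0.341, -0.94, 0.001], [-0.0, -0.002, -1.0]] F [-0.6  0.2  0.3] w 0.9998920092986355
top bottle 0.94 [324 264 356 307] med [0.478 0.013 0.23 ] lo [ 0.449 -0.018  0.051] hi [0.516 0.043 0.254]
top coaster 0.76 [441 294 491 347] med [ 0.429 -0.331  0.   ] lo [ 0.371 -0.39  -0.004] hi [ 0.487 -0.272  0.005]
top key_unit 0.75 [304 146 402 253] med [ 0.728 -0.024  0.077] lo [ 0.599 -0.139  0.039] hi [0.846 0.091 0.081]
top key_unit_drawer0_handle 0.62 [304 227 395 254] med [ 0.633 -0.019  0.059] lo [ 0.593 -0.128  0.018] hi [0.648 0.089 0.068]
top tag_1 0.73 [163 251 192 263] med [0.56  0.416 0.01 ] lo [0.549 0.393 0.001] hi [0.572 0.462 0.014]
top tag_1 0.69 [177 284 205 299] med [0.475 0.378 0.009] lo [ 0.462  0.351 -0.001] hi [0.49  0.423 0.014]
top tag_1 0.67 [199 223 235 232] med [0.641 0.345 0.01 ] lo [ 0.629  0.299 -0.002] hi [0.651 0.373 0.014]
top tag_1 0.65 [203 192 215 219] med [0.711 0.358 0.009] lo [ 0.667  0.348 -0.002] hi [0.738 0.372 0.015]
top tag_1 0.61 [198 254 230 263] med [0.56  0.351 0.009] lo [ 0.548
[... 1568 characters left out ...]
[ 0.433  0.477 -0.001] hi [0.51  0.503 0.017]
scene tag_1 0.59 [419 200 449 205] med [0.479 0.38  0.01 ] lo [ 0.459  0.351 -0.001] hi [0.494 0.422 0.016]
scene tag_1 0.55 [405 221 441 229] med [0.566 0.348 0.01 ] lo [ 0.551  0.299 -0.001] hi [0.575 0.375 0.016]
scene tag_1 0.47 [380 246 407 259] med [0.651 0.256 0.01 ] lo [0.636 0.207 0.   ] hi [0.664 0.283 0.016]
scene tag_1 0.44 [442 223 475 233] med [0.565 0.418 0.01 ] lo [ 0.551  0.39  -0.001] hi [0.576 0.471 0.016]
scene tape_roll 0.67 [381 277 408 300] med [0.767 0.23  0.017] lo [0.735 0.201 0.001] hi [0.795 0.259 0.022]
scene card_box 0.74 [149 249 189 295] med [ 0.716 -0.322  0.051] lo [ 0.642 -0.371  0.003] hi [ 0.756 -0.277  0.056]
```

```bash
python3 - <<'E'
from h import *
im=cv2.imread("pics/top0.png")
a=cv2.resize(im[170:320,130:330],(800,600),interpolation=cv2.INTER_CUBIC); cv2.imwrite("pics/a.png",a)
E
```

```text
(no output)
```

View pics/top0.png

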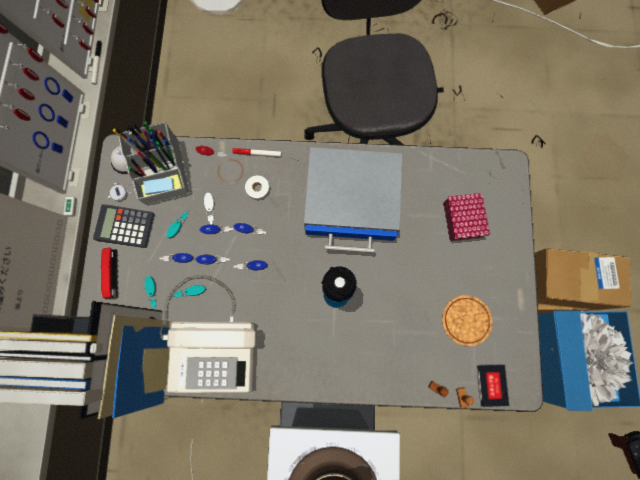

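View pics/a.png

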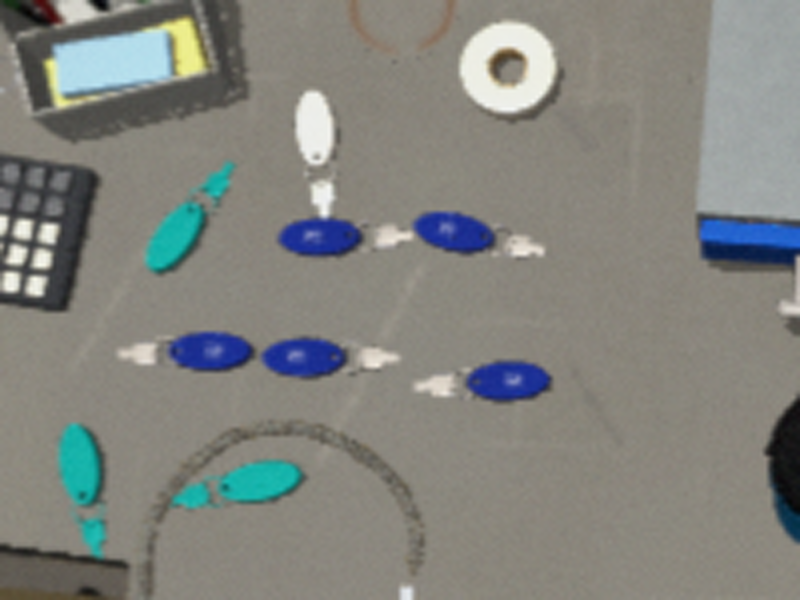

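The crops show five blue tags: two in the upper row at crop (320,237) and (455,232), and three in the lower row at (210,350), (305,357) and (508,380). The look-alikes are three turquoise tags and one white one, whose key touches the upper-left blue tag. The bottle is at about (340,283) in the top view and the coaster at (467,320).

```bash
cat >> h.py <<'E'
def Rt(yvec, tilt=0.0, p=None):
    """tool rotation: closing axis y along yvec (horizontal), z tilted from down toward p"""
    y=np.array([*yvec,0.0]);y/=np.linalg.norm(y)
    z=np.array([0,0,-1.0])*np.cos(tilt)
    if p is not None: z=z+np.sin(tilt)*np.array([*p,0.0])/np.linalg.norm(p)
    return np.stack([np.cross(y,z),y,z],1)
def plan(targets, start=None):
    """targets: list of (label, point, R, dist) ; point lies dist ahead of TCP. prints shift mm + rotvec per call"""
    if start is None:
        s=arm.get_state(); P,Rm=np.array(s["tool_pos"]),R.from_quat(s["eef_rot"]).as_matrix()
    else: P,Rm=start
    for lab,q,Rn,d in targets:
        Pn=np.array(q)-d*Rn[:,2]
        sh=Rm.T@(Pn-P)*1000; rv=R.from_matrix(Rm.T@Rn).as_rotvec()
        print(lab,"tcp",np.round(Pn,3),"shift",np.round(sh,1),"rot",np.round(rv,3),"rows>=",int(np.ceil(max(np.linalg.norm(sh)/41.7,np.linalg.norm(rv)/.125))))
        P,Rm=Pn,Rn
def circ(p):
    A=np.c_[2*p[:,:2],np.ones(len(p))]; s=np.linalg.lstsq(A,(p[:,:2]**2).sum(1),rcond=None)[0]
    return s[:2],np.sqrt(s[2]+s[0]**2+s[1]**2)
E
python3 - <<'E'
from h import *
tp=arm.read_camera("top")
d=arm.trace("top","coaster")[0]; p,_,_=pts(tp,d["region"]); print("coaster",(p[:,:2].min(0)+p[:,:2].max(0))/2,cv2.minEnclosingCircle((p[:,:2]*1000).astype(np.float32)))
d=arm.trace("top","key_unit")[0]; p,_,_=pts(tp,d["region"]); t=p[p[:,2]>0.07]; print("unit top",cv2.minAreaRect((t[:,:2]*1000).astype(np.float32)),np.median(t[:,2]))
B=[]
d=arm.trace("top","bottle")[0]; p,_,_=pts(tp,d["region"]); t=p[p[:,2]>.235];print("captop",np.median(t,0),cv2.minEnclosingCircle((t[:,:2]*1000).astype(np.float32)))
B.append(p)
sc=arm.read_camera("scene"); d=arm.trace("scene","bottle")[0]; p,_,_=pts(sc,d["region"]); B.append(p)
b=np.vstack(B); b=b[(b[:,2]>.02)&(b[:,2]<.17)]; print("bottle",circ(b),len(b))
for im in (tp,sc):
    p,_,_=pts(im); m=(p[:,2]>.038)&(p[:,2]<.056)&(abs(p[:,1]+.02)<.09)&(p[:,0]>.53)&(p[:,0]<.612); q=p[m]; print("bar",len(q),np.median(q,0),np.polyfit(q[:,1],q[:,0],1), q[:,1].min(),q[:,1].max())
c=np.array([.430,-.331]);b0=np.array([.487,.011]); dr=(c-b0)/np.linalg.norm(c-b0); y=[-dr[1],dr[0]]
T=np.deg2rad(36);Rp=Rt(y,T,dr)
s=arm.get_state();R0=R.from_quat(s["eef_rot"]).as_matrix()
pre=b0-dr*0.09
plan([("over",[.42,-.25,.36],R0,.08),("left",[pre[0],pre[1]+.04,.36],R0,.08),("tilt",[pre[0],pre[1]+.04,.30],Rp,.08),("down",[*pre,.017],Rp,.08)])
E
```

```text
coaster [ 0.43049047 -0.33201981] ((429.81976318359375, -331.8493957519531), 66.89521789550781)
unit top ((742.8365478515625, -24.56969451904297), (241.01060485839844, 221.64016723632812), 88.18189239501953) 0.07701204792970573Traceback (most recent call last):
  File "<stdin>", line 6, in <module>
IndexError: list index out of range
```

```bash
cat >> h.py <<'E'
def tr(cam,name,n=4):
    for _ in range(n):
        im=arm.read_camera(cam); d=arm.trace(cam,name)
        if d: return im,d
    return im,[]
E
python3 - <<'E'
from h import *
B=[]
tp,d=tr("top","bottle"); p,_,_=pts(tp,d[0]["region"]); t=p[p[:,2]>.235];print("captop",np.median(t,0),cv2.minEnclosingCircle((t[:,:2]*1000).astype(np.float32)))
B.append(p)
sc,d=tr("scene","bottle"); p,_,_=pts(sc,d[0]["region"]); B.append(p)
b=np.vstack(B); b=b[(b[:,2]>.02)&(b[:,2]<.17)]; print("bottle",circ(b),len(b))
for im in (tp,sc):
    p,_,_=pts(im); m=(p[:,2]>.038)&(p[:,2]<.056)&(abs(p[:,1]+.02)<.09)&(p[:,0]>.53)&(p[:,0]<.612); q=p[m]; print("bar",len(q),np.median(q,0),np.polyfit(q[:,1],q[:,0],1), q[:,1].min(),q[:,1].max())
c=np.array([.430,-.332]);b0=np.array([.487,.011]); dr=(c-b0)/np.linalg.norm(c-b0); y=[-dr[1],dr[0]]
T=np.deg2rad(36);Rp=Rt(y,T,dr)
s=arm.get_state();R0=R.from_quat(s["eef_rot"]).as_matrix()
pre=b0-dr*0.09
plan([("over",[.42,-.25,.36],R0,.08),("left",[pre[0],pre[1]+.04,.36],R0,.08),("tilt",[pre[0],pre[1]+.04,.30],Rp,.08),("down",[*pre,.017],Rp,.08)])
E
```

```text
captop [0.48434141 0.00853777 0.24342309] ((487.82464599609375, 11.866848945617676), 31.92975616455078)
bottle (array([0.48517223, 0.00800258]), np.float64(0.03445240302142119)) 1067
bar 241 [ 0.59610592 -0.02149151  0.0460248 ] [0.01790406 0.59737501] -0.08380420563032187 0.04448880734228247
bar 225 [ 0.60077971 -0.01926712  0.04723226] [0.01610667 0.60102356] -0.08630797311606606 0.04257676174361554
over tcp [ 0.42 -0.25  0.44] shift [ 309.6 -246.8 -137.3] rot [0. 0. 0.] rows>= 11
left tcp [0.502 0.14  0.44 ] shift [ 209.7 -338.6   -0. ] rot [0. 0. 0.] rows>= 10
tilt tcp [0.509 0.186 0.365] shift [ 23.1 -41.   75.3] rot [-0.332 -0.568 -1.022] rows>= 10
down tcp [0.509 0.146 0.082] shift [134.4   6.6 252.1] rot [0. 0. 0.] rows>= 7
```

>>> {"op": "arm_command", "data": {
  "increments": [0, 0, -40, 0, 0, 0, 0, 40, -30, -70, 0, 0, 0, 0, 70, -55, -100, 0, 0, 0, 0, 100, -80, -130, 0, 0, 0, 0, 130, -105, -137, 0, 0, 0, 0, 155, -123, -137, 0, 0, 0, 0, 155, -123, -137, 0, 0, 0, 0, 155, -123, -137, 0, 0, 0, 0]
}}

```text
clock: 1.87
tool_pos: [0.32, -0.4153, 0.4415]
eef_rot: [0.984, 0.176, 0.001, 0.001]
force: [0.2, -0.7, 0.1]
gripper_width: 1.003
finger_force: 0.0
```

>>> {"op": "arm_command", "data": {
  "increments": [30, -24, 0, 0, 0, 0, 0.4, 60, -48, 0, 0, 0, 0, 0.43, 90, -72, 0, 0, 0, 0, 0.43, 120, -96, 0, 0, 0, 0, 0.43, 155, -124, 0, 0, 0, 0, 0.43, 155, -124, 0, 0, 0, 0, 0.43, 155, -124, 0, 0, 0, 0, 0.43]
}}

```text
clock: 2.45
tool_pos: [0.4212, -0.2482, 0.4395]
eef_rot: [0.985, 0.175, 0.0, -0.0]
force: [-0.8, 0.4, -0.6]
gripper_width: 0.578
finger_force: 0.0
```

>>> {"op": "arm_command", "data": {
  "increments": [17, -28, 0, 0, 0, 0, 0.43, 34, -56, 0, 0, 0, 0, 0.43, 51, -84, 0, 0, 0, 0, 0.43, 68, -112, 0, 0, 0, 0, 0.43, 85, -140, 0, 0, 0, 0, 0.43, 105, -169, 0, 0, 0, 0, 0.43, 105, -169, 0, 0, 0, 0, 0.43, 105, -169, 0, 0, 0, 0, 0.43]
}}

```text
clock: 3.12
tool_pos: [0.4616, -0.0556, 0.4395]
eef_rot: [0.985, 0.173, -0.0, 0.0]
force: [0.3, -1.1, -0.5]
gripper_width: 0.572
finger_force: 0.0
```

>>> {"op": "arm_command", "data": {
  "increments": [17, -28, 0, 0, 0, 0, 0.43, 34, -56, 0, 0, 0, 0, 0.43, 51, -84, 0, 0, 0, 0, 0.43, 68, -112, 0, 0, 0, 0, 0.43, 85, -140, 0, 0, 0, 0, 0.43, 105, -169, 0, 0, 0, 0, 0.43, 105, -169, 0, 0, 0, 0, 0.43, 105, -169, 0, 0, 0, 0, 0.43]
}}

```text
clock: 3.78
tool_pos: [0.5033, 0.1385, 0.4389]
eef_rot: [0.985, 0.173, -0.001, 0.0]
force: [0.4, -0.6, -0.7]
gripper_width: 0.57
finger_force: 0.0
```

>>> {"op": "arm_command", "data": {
  "increments": [0, 0, 0, -0.03, -0.05, -0.1, 0.43, 0, 0, 0, -0.065, -0.112, -0.2, 0.43, 0, 0, 0, -0.1, -0.17, -0.3, 0.43, 0, 0, 0, -0.13, -0.225, -0.4, 0.43, 0, 0, 0, -0.166, -0.284, -0.511, 0.43, 0, 0, 0, -0.166, -0.284, -0.511, 0.43, 0, 0, 0, -0.166, -0.284, -0.511, 0.43]
}}

```text
clock: 4.37
tool_pos: [0.5031, 0.1378, 0.4389]
eef_rot: [0.897, 0.411, -0.124, 0.104]
force: [0.2, 0.1, 0.7]
gripper_width: 0.57
finger_force: 0.0
```

>>> {"op": "arm_command", "data": {
  "increments": [0, 0, 0, -0.03, -0.05, -0.1, 0.43, 0, 0, 0, -0.065, -0.112, -0.2, 0.43, 0, 0, 0, -0.1, -0.17, -0.3, 0.43, 0, 0, 0, -0.13, -0.225, -0.4, 0.43, 0, 0, 0, -0.166, -0.284, -0.511, 0.43, 0, 0, 0, -0.166, -0.284, -0.511, 0.43, 0, 0, 0, -0.166, -0.284, -0.511, 0.43]
}}

```text
clock: 4.95
tool_pos: [0.5023, 0.1391, 0.4398]
eef_rot: [0.727, 0.613, -0.235, 0.2]
force: [0.2, -0.1, 0.3]
gripper_width: 0.569
finger_force: 0.0
```

```bash
cat > push.py <<'E'
from h import *
c=np.array([.430,-.332]);b0=np.array([.486,.009]); dr=(c-b0)/np.linalg.norm(c-b0); y=[-dr[1],dr[0]]
Rp=Rt(y,np.deg2rad(36),dr)
E
python3 - <<'E'
from push import *
s=st();print(np.round(s["joints"],2))
pre=b0-dr*0.09
plan([("side",[*(pre-dr*.04),.30],Rp,.08),("down",[*(pre-dr*.04),.017],Rp,.08),("touch",[*(b0-dr*.038),.017],Rp,.08)])
E
```

```text
t 4.95 pos [0.5023 0.1391 0.4398] R [[0.138, 0.986, -0.097], [0.798, -0.169, -0.579], [-0.587, 0.003, -0.81]] F [ 0.2 -0.1  0.3] w 0.5689250557270426
[-0.18  0.39 -0.58  1.49  0.58  1.84 -0.94]
side tcp [0.515 0.184 0.365] shift [81.4  4.5 33.8] rot [-0.002 -0.001 -0.007] rows>= 3
down tcp [0.515 0.184 0.082] shift [166.3   0.  229. ] rot [0. 0. 0.] rows>= 7
touch tcp [0.5   0.093 0.082] shift [-74.4  -0.   54.1] rot [0. 0. 0.] rows>= 3
```

```bash
python3 - <<'E'
from push import *
plan([("side",[*(b0-dr*.078),.30],Rp,.08),("down",[*(b0-dr*.078),.017],Rp,.08),("touch",[*(b0-dr*.034),.017],Rp,.08),("push",[*(c-dr*(.034+.05)),.017],Rp,.08),("end",[*(c-dr*.034),.017],Rp,.08)])
E
```

```text
side tcp [0.506 0.132 0.365] shift [39.3  4.8 64.3] rot [-0.002 -0.001 -0.007] rows>= 2
down tcp [0.506 0.132 0.082] shift [166.3   0.  229. ] rot [0. 0. 0.] rows>= 7
touch tcp [0.499 0.089 0.082] shift [-35.6  -0.   25.9] rot [0. 0. 0.] rows>= 2
push tcp [ 0.451 -0.203  0.082] shift [-239.1   -0.   173.7] rot [0. 0. 0.] rows>= 8
end tcp [ 0.443 -0.252  0.082] shift [-40.5   0.   29.4] rot [0. 0. 0.] rows>= 2
```

>>> {"op": "arm_command", "data": {
  "increments": [25, 0, 20, 0, 0, 0, 0.43, 50, 0, 40, 0, 0, 0, 0.43, 50, 0, 69, 0, 0, 0, 0.43, 50, 0, 69, 0, 0, 0, 0.43]
}}

```text
clock: 5.28
tool_pos: [0.5019, 0.1355, 0.3509]
eef_rot: [0.728, 0.612, -0.238, 0.199]
force: [1.4, -0.6, -0.1]
gripper_width: 0.57
finger_force: 0.0
```

```bash
python3 - <<'E'
from push import *
s=st();print(np.round(s["joints"],2))
plan([("down",[*(b0-dr*.078),.017],Rp,.08)])
E
```

```text
t 5.2833 pos [0.5019 0.1355 0.3509] R [[0.138, 0.985, -0.104], [0.796, -0.172, -0.581], [-0.59, -0.003, -0.807]] F [ 1.4 -0.6 -0.1] w 0.5702633055718007
[-0.17  0.45 -0.58  1.62  0.6   1.69 -1.04]
down tcp [0.506 0.132 0.082] shift [156.9   5.5 218.6] rot [-0.008  0.003 -0.007] rows>= 7
```

>>> {"op": "arm_command", "data": {
  "increments": [20, 1, 28, 0, 0, 0, 0.43, 40, 1, 56, 0, 0, 0, 0.43, 60, 2, 84, 0, 0, 0, 0.43, 80, 3, 112, 0, 0, 0, 0.43, 100, 4, 140, -0.004, 0, -0.003, 0.43, 120, 5, 168, -0.008, 0.003, -0.007, 0.43, 136, 5, 190, -0.008, 0.003, -0.007, 0.43, 136, 5, 190, -0.008, 0.003, -0.007, 0.43]
}}

```text
clock: 5.95
tool_pos: [0.5067, 0.1351, 0.1178]
eef_rot: [0.724, 0.617, -0.235, 0.2]
force: [-0.7, -0.9, -0.9]
gripper_width: 0.571
finger_force: 0.0
```

```bash
python3 - <<'E'
from push import *
s=st();print(np.round(s["joints"],2))
plan([("down",[*(b0-dr*.078),.017],Rp,.08),("touch",[*(b0-dr*.034),.017],Rp,.08)])
im=arm.read_camera("scene");cv2.imwrite("pics/s1.png",cv2.resize(im["color"][90:300,180:460],(800,600)))
E
```

```text
t 5.95 pos [0.5067 0.1351 0.1178] R [[0.129, 0.987, -0.094], [0.799, -0.16, -0.579], [-0.587, -0.0, -0.81]] F [-0.7 -0.9 -0.9] w 0.5710092884693025
[-0.22  0.74 -0.52  1.79  0.75  1.35 -1.29]
down tcp [0.506 0.132 0.082] shift [18.9  0.  30.8] rot [ 0.001 -0.001  0.002] rows>= 1
touch tcp [0.499 0.089 0.082] shift [-35.6  -0.   25.9] rot [0. 0. 0.] rows>= 2
```

View pics/s1.png

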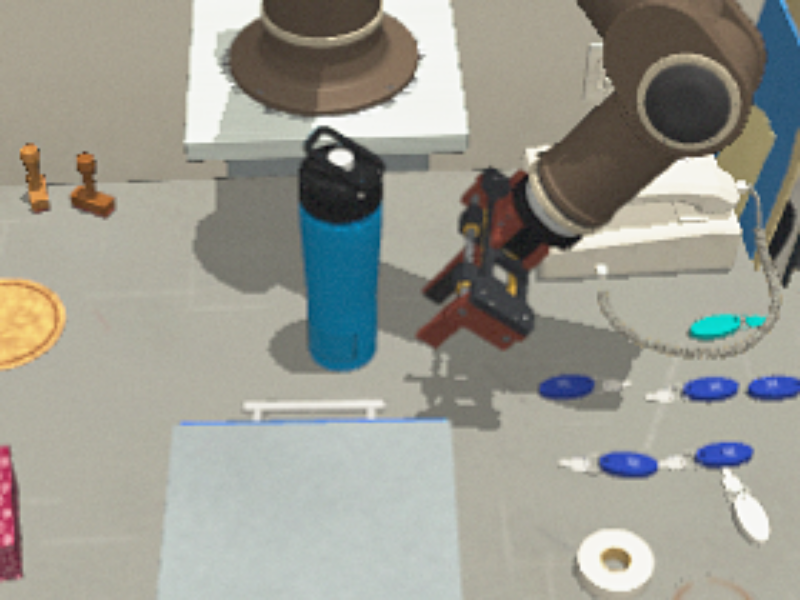

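The gripper, at about (480,280), is tilted toward the upright bottle at (340,250). The forearm passes above the phone. Next I descend and start the push.

>>> {"op": "arm_command", "data": {
  "increments": [9, 0, 15, 0, 0, 0, 0.43, 19, 0, 31, 0, 0, 0, 0.43, 19, 0, 31, 0, 0, 0, 0.43, 10, 0, 37, 0, 0, 0, 0.43, 1, 0, 44, 0, 0, 0, 0.43, -8, 0, 50, 0, 0, 0, 0.43, -17, 0, 57, 0, 0, 0, 0.43, -17, 0, 57, 0, 0, 0, 0.43]
}}

```text
clock: 6.67
tool_pos: [0.4998, 0.087, 0.0855]
eef_rot: [0.724, 0.617, -0.234, 0.202]
force: [-0.7, -0.8, 0.2]
gripper_width: 0.572
finger_force: 0.0
```

```bash
cat >> push.py <<'E'
def bottle():
    sc,d=tr("scene","bottle"); p,_,_=pts(sc,d[0]["region"]); q=p[(p[:,2]>.03)&(p[:,2]<.17)]
    k=circ(q); top=p[p[:,2]>.22]; print("bottle scene",np.round(k[0],4),np.round(k[1],4),"captop med",np.round(np.median(top,0),3),len(q))
    tp,d=tr("top","bottle")
    if d: p,_,_=pts(tp,d[0]["region"]); t=p[p[:,2]>.235]; print("cap top cam",cv2.minEnclosingCircle((t[:,:2]*1000).astype(np.float32)),p[:,2].max())
E
python3 - <<'E'
from push import *
s=st();bottle()
plan([("touch",[*(b0-dr*.034),.017],Rp,.08),("push",[*(c-dr*(.034+.25)),.017],Rp,.08)])
E
```

```text
t 6.6667 pos [0.4998 0.087  0.0855] R [[0.129, 0.988, -0.089], [0.799, -0.157, -0.58], [-0.587, 0.003, -0.81]] F [-0.7 -0.8  0.2] w 0.5717182482157567
bottle scene [0.4891 0.0078] 0.0313 captop med [0.498 0.008 0.232] 952
cap top cam ((469.40673828125, 23.569978713989258), 47.255271911621094) 0.6304811359103079
touch tcp [0.499 0.089 0.082] shift [ 0.2 -0.7  3.6] rot [ 0.007 -0.004  0.005] rows>= 1
push tcp [ 0.484 -0.005  0.082] shift [-77.3  -0.   56.2] rot [0. 0. 0.] rows>= 3
```

>>> {"op": "arm_command", "data": {
  "increments": [-6, 0, 8, 0, 0, 0, 0.43, -16, 0, 15, 0, 0, 0, 0.43, -26, 0, 23, 0, 0, 0, 0.43, -36, 0, 30, 0, 0, 0, 0.43, -46, 0, 37, 0, 0, 0, 0.43, -56, 0, 44, 0, 0, 0, 0.43, -64, 0, 50, 0, 0, 0, 0.43, -64, 0, 50, 0, 0, 0, 0.43]
}}

```text
clock: 7.53
tool_pos: [0.4868, 0.0069, 0.0818]
eef_rot: [0.723, 0.617, -0.234, 0.201]
force: [1.0, -0.2, 0.5]
gripper_width: 0.573
finger_force: 0.1
```

```bash
python3 - <<'E'
from push import *
s=st();bottle()
plan([("push",[*(c-dr*(.034+.12)),.017],Rp,.08)])
E
```

```text
t 7.5333 pos [0.4868 0.0069 0.0818] R [[0.128, 0.988, -0.09], [0.799, -0.157, -0.581], [-0.588, 0.002, -0.809]] F [ 1.  -0.2  0.5] w 0.5731166332773137
bottle scene [ 0.4766 -0.0697] 0.0331 captop med [ 0.485 -0.07   0.233] 985
cap top cam ((476.07025146484375, -64.84194946289062), 32.64442443847656) 0.2567963098470005
push tcp [ 0.463 -0.134  0.082] shift [-118.6   -2.5   85.4] rot [ 0.007 -0.003  0.006] rows>= 4
```

>>> {"op": "arm_command", "data": {
  "increments": [-6, 0, 4, 0, 0, 0, 0.43, -16, 0, 12, 0, 0, 0, 0.43, -26, 0, 19, 0, 0, 0, 0.43, -36, -1, 26, 0.003, 0, 0.003, 0.43, -46, -1, 33, 0.003, 0, 0.003, 0.43, -56, -1, 40, 0.005, 0, 0.005, 0.43, -64, -1, 46, 0.005, 0, 0.005, 0.43, -70, -1, 51, 0.005, 0, 0.005, 0.43]
}}

```text
clock: 8.4
tool_pos: [0.4729, -0.0768, 0.0813]
eef_rot: [0.725, 0.616, -0.234, 0.2]
force: [0.4, 3.5, 2.0]
gripper_width: 0.571
finger_force: 1.9
```

>>> {"op": "arm_command", "data": {
  "increments": [-6, 0, 4, 0, 0, 0, 0.43, -16, 0, 12, 0, 0, 0, 0.43, -26, 0, 19, 0, 0, 0, 0.43, -36, 0, 26, 0, 0, 0, 0.43, -46, 0, 33, 0, 0, 0, 0.43, -56, 0, 40, 0, 0, 0, 0.43, -64, 0, 46, 0, 0, 0, 0.43, -64, 0, 46, 0, 0, 0, 0.43]
}}

```text
clock: 9.07
tool_pos: [0.4594, -0.156, 0.0815]
eef_rot: [0.726, 0.615, -0.235, 0.2]
force: [0.2, -1.0, -0.4]
gripper_width: 0.574
finger_force: 0.1
```

```bash
python3 - <<'E'
from push import *
s=st();bottle()
plan([("push",[*(c-dr*(.034)),.017],Rp,.08)])
E
```

```text
t 9.0667 pos [ 0.4594 -0.156   0.0815] R [[0.133, 0.987, -0.096], [0.798, -0.164, -0.58], [-0.587, 0.001, -0.809]] F [ 0.2 -1.  -0.4] w 0.5741757977105438
bottle scene [ 0.3723 -0.2476] 0.1073 captop med [ 0.458 -0.229  0.233] 958
cap top cam ((452.2710266113281, -226.858642578125), 32.72698211669922) 0.2563855333307421
push tcp [ 0.443 -0.252  0.082] shift [-82.   -1.3  58.7] rot [ 0.002 -0.003  0.001] rows>= 3
```

>>> {"op": "arm_command", "data": {
  "increments": [-6, 0, 4, 0, 0, 0, 0.43, -14, 0, 10, 0, 0, 0, 0.43, -22, 0, 16, 0, 0, 0, 0.43, -30, -1, 22, 0, 0, 0, 0.43, -38, -1, 28, 0, 0, 0, 0.43, -46, -1, 34, 0, 0, 0, 0.43, -52, -1, 38, 0, 0, 0, 0.43, -58, -2, 42, 0, 0, 0, 0.43]
}}

```text
clock: 9.93
tool_pos: [0.4468, -0.2245, 0.0811]
eef_rot: [0.725, 0.616, -0.234, 0.2]
force: [0.5, 1.2, -1.5]
gripper_width: 0.568
finger_force: 1.5
```

>>> {"op": "arm_command", "data": {
  "increments": [-5, 0, 4, 0, 0, 0, 0.43, -10, 0, 7, 0, 0, 0, 0.43, -15, 0, 11, 0, 0, 0, 0.43, -18, 0, 13, 0, 0, 0, 0.43, -21, 0, 15, 0, 0, 0, 0.43, -23, 0, 17, 0, 0, 0, 0.43, -23, 0, 17, 0, 0, 0, 0.43]
}}

```text
clock: 10.52
tool_pos: [0.4423, -0.2521, 0.0809]
eef_rot: [0.725, 0.616, -0.234, 0.2]
force: [0.6, 1.1, 0.5]
gripper_width: 0.569
finger_force: 1.2
```

```bash
python3 - <<'E'
from push import *
s=st();bottle()
plan([("push",[*(c-dr*(.028)),.017],Rp,.08)])
E
```

```text
t 10.5167 pos [ 0.4423 -0.2521  0.0809] R [[0.131, 0.987, -0.093], [0.8, -0.161, -0.578], [-0.586, 0.001, -0.81]] F [0.6 1.1 0.5] w 0.5693858942684762
bottle scene [ 0.4372 -0.3233] 0.0308 captop med [ 0.445 -0.321  0.233] 921
cap top cam ((434.909912109375, -319.9163818359375), 33.09955596923828) 0.25723004785065295
push tcp [ 0.442 -0.258  0.082] shift [-5.5  0.8  3. ] rot [ 0.002 -0.002  0.   ] rows>= 1
```

>>> {"op": "arm_command", "data": {
  "increments": [-2, 0, 1, 0, 0, 0, 0.43, -4, 0, 3, 0, 0, 0, 0.43, -6, 0, 4, 0, 0, 0, 0.43, -8, 0, 5, 0, 0, 0, 0.43, -8, 0, 5, 0, 0, 0, 0.43, 4, 0, -4, 0, 0, 0, 0.43, 24, 0, -18, 0, 0, 0, 0.43, 40, 0, -30, 0, 0, 0, 0.43]
}}

```text
clock: 11.38
tool_pos: [0.4504, -0.2008, 0.0818]
eef_rot: [0.725, 0.616, -0.234, 0.2]
force: [-0.5, 0.2, -0.9]
gripper_width: 0.569
finger_force: 0.0
```

>>> {"op": "arm_command", "data": {
  "increments": [-5, 0, -30, 0, 0, 0, 0.5, -15, 0, -65, 0, 0, 0, 0.6, -35, 0, -100, 0, 0, 0, 0.68, -60, 0, -130, 0, 0, 0, 0.68, -85, 0, -155, 0, 0, 0, 0.68, -110, 0, -180, 0, 0, 0, 0.68, -110, 0, -180, 0, 0, 0, 0.68]
}}

```text
clock: 11.97
tool_pos: [0.4544, -0.1862, 0.2985]
eef_rot: [0.726, 0.615, -0.232, 0.203]
force: [0.7, 0.2, 0.4]
gripper_width: 0.317
finger_force: 0.0
```

```bash
cat > pose.py <<'E'
from h import *
E
python3 - <<'E'
from push import *
s=st();print(np.round(s["joints"],2));bottle()
tp=arm.read_camera("top");d=arm.trace("top","key_unit")
if d:
    p,_,_=pts(tp,d[0]["region"]); t=p[(p[:,2]>.07)&(p[:,2]<.085)]; print("unit top",cv2.minAreaRect((t[:,:2]*1000).astype(np.float32)))
cv2.imwrite("pics/t2.png",tp["color"][120:360,130:530])
p,u,v=pts(tp)
# unit top edges: front edge line x(y), side edges y(x)
t=p[(abs(p[:,2]-.077)<.006)&(abs(p[:,1]+.025)<.15)&(p[:,0]>.58)&(p[:,0]<.88)]
ys=np.arange(-.12,.08,.02); f=[t[abs(t[:,1]-y)<.006][:,0].min() for y in ys]; b=[t[abs(t[:,1]-y)<.006][:,0].max() for y in ys]
print("front",np.polyfit(ys,f,1),"back",np.polyfit(ys,b,1))
xs=np.arange(.66,.83,.02); l=[t[abs(t[:,0]-x)<.006][:,1].max() for x in xs]; r=[t[abs(t[:,0]-x)<.006][:,1].min() for x in xs]
print("left",np.polyfit(xs,l,1),"right",np.polyfit(xs,r,1))
for nm,im in (("top",tp),("scene",arm.read_camera("scene"))):
    p,_,_=pts(im); m=(p[:,2]>.036)&(p[:,2]<.058)&(abs(p[:,1]+.02)<.075)&(p[:,0]>.57)&(p[:,0]<.612); q=p[m]; print("bar",nm,len(q),np.median(q,0),np.percentile(q[:,0],[5,95]),np.polyfit(q[:,1],q[:,0],1), q[:,1].min(),q[:,1].max())
E
```

```text
t 11.9667 pos [ 0.4544 -0.1862  0.2985] R [[0.136, 0.987, -0.087], [0.798, -0.161, -0.58], [-0.586, 0.01, -0.81]] F [0.7 0.2 0.4] w 0.31684483977115635
[ 0.31  0.26 -0.42  1.99  0.76  1.22 -0.66]
bottle scene [ 0.4333 -0.3334] 0.032 captop med [ 0.442 -0.33   0.233] 997
cap top cam ((433.0219421386719, -298.17919921875), 61.93975067138672) 0.25821003777976936
unit top ((747.45703125, -24.556350708007812), (240.79718017578125, 210.78114318847656), 88.19624328613281)
front [-0.01682251  0.64759727] back [0.03176184 0.85198492]
left [-0.03026447  0.11756394] right [-0.0320286 -0.1198781]
bar top 99 [0.59776335 0.02367269 0.04632556] [0.59250455 0.60797371] [0.03949241 0.59769506] -0.011574407654764356 0.04448219468546903
bar scene 226 [ 0.6007906  -0.01693794  0.04750676] [0.59490477 0.606989  ] [0.01774927 0.60117984] -0.0862654694760784 0.042457309774009085
```

View pics/t2.png

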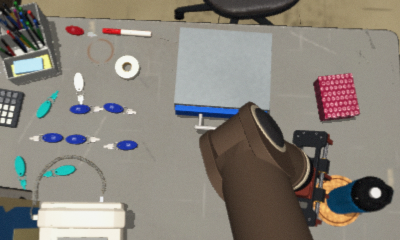

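The picture shows the bottle standing on the coaster at about (345,195), and the handle in front of the drawer is now clear. Next is the handle.

```bash
cat > dr.py <<'E'
from h import *
ux=np.array([1,-.0316]);ux/=np.linalg.norm(ux); uy=np.array([-ux[1],ux[0]])
H=np.array([.599,-.020]); Rd=Rt(ux)
E
python3 - <<'E'
from dr import *
plan([("above",[*H,.20],Rd,.061),("down",[*H,.042],Rd,.061),("pull",[*(H-.148*ux),.042],Rd,.061),("up",[*(H-.148*ux),.20],Rd,.061)])
E
```

```text
above tcp [ 0.599 -0.02   0.261] shift [168.9 118.3 -85.7] rot [-0.042  0.624 -0.124] rows>= 6
down tcp [ 0.599 -0.02   0.103] shift [  0.   0. 158.] rot [0. 0. 0.] rows>= 4
pull tcp [ 0.451 -0.015  0.103] shift [  -0. -148.    0.] rot [0. 0. 0.] rows>= 4
up tcp [ 0.451 -0.015  0.261] shift [   0.    0. -158.] rot [0. 0. 0.] rows>= 4
```

>>> {"op": "arm_command", "data": {
  "increments": [28, 20, -30, -0.007, 0.104, -0.02, 0.68, 56, 40, -50, -0.014, 0.208, -0.04, 0.68, 84, 60, -65, -0.021, 0.312, -0.06, 0.68, 112, 80, -75, -0.028, 0.416, -0.08, 0.68, 140, 100, -82, -0.035, 0.52, -0.1, 0.68, 169, 118, -86, -0.042, 0.624, -0.124, 0.68, 169, 118, -86, -0.042, 0.624, -0.124, 0.68, 169, 118, -86, -0.042, 0.624, -0.124, 0.68]
}}

```text
clock: 12.98
tool_pos: [0.599, -0.0204, 0.2604]
eef_rot: [0.719, 0.695, -0.001, -0.001]
force: [-0.4, 0.7, -0.1]
gripper_width: 0.321
finger_force: 0.0
```

```bash
python3 - <<'E'
from dr import *
s=st();print(np.round(s["joints"],2))
im=arm.read_camera("wrist");cv2.imwrite("pics/w1.png",im["color"])
p,u,v=pts(im); q=p[(p[:,2]>.036)&(p[:,2]<.056)&(abs(p[:,1]+.02)<.045)&(p[:,0]>.55)&(p[:,0]<.62)]
if len(q): print("bar",len(q),np.median(q,0),np.percentile(q[:,0],[3,97]),np.polyfit(q[:,1],q[:,0],1))
plan([("down",[*H,.042],Rd,.061)])
E
```

```text
t 12.9833 pos [ 0.599  -0.0204  0.2604] R [[0.033, 0.999, -0.002], [0.999, -0.033, 0.0], [-0.0, -0.002, -1.0]] F [-0.4  0.7 -0.1] w 0.32094139813387956
[ 0.38  0.47 -0.59  1.68  0.29  1.08 -0.33]
bar 1664 [ 0.59851375 -0.01707398  0.04813044] [0.59292974 0.60411933] [0.0289584  0.59903956]
down tcp [ 0.599 -0.02   0.103] shift [  0.9   0.4 158.3] rot [-0.001  0.002 -0.001] rows>= 4
```

View pics/w1.png

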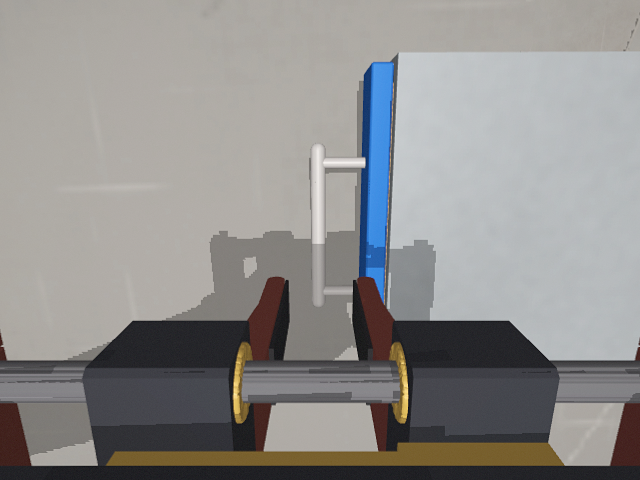

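The wrist view shows the bar at column 318, centred between the fingers at about 280 and 358, with the right finger over the gap. I descend, grip and pull.

>>> {"op": "arm_command", "data": {
  "increments": [0, 0, 35, 0, 0, 0, 0.68, 0, 0, 70, 0, 0, 0, 0.68, 1, 0, 105, 0, 0, 0, 0.68, 1, 0, 135, 0, 0, 0, 0.68, 1, 0, 152, 0, 0, 0, 0.68, 1, 0, 158, 0, 0, 0, 0.68, 1, 0, 158, 0, 0, 0, 0.68]
}}

```text
clock: 13.62
tool_pos: [0.5987, -0.0194, 0.104]
eef_rot: [0.718, 0.696, -0.001, 0.001]
force: [-0.5, -0.3, -0.4]
gripper_width: 0.32
finger_force: 0.0
```

>>> {"op": "arm_command", "data": {
  "increments": [0, 0, 0, 0, 0, 0, 1, 0, 0, 0, 0, 0, 0, 1, 0, 0, 0, 0, 0, 0, 1, 0, 0, 0, 0, 0, 0, 1, 0, 0, 0, 0, 0, 0, 1],
  "grip_force": 20
}}

```text
clock: 14.03
tool_pos: [0.5971, -0.0192, 0.1063]
eef_rot: [0.718, 0.696, -0.002, -0.0]
force: [-12.2, 1.5, 9.4]
gripper_width: 0.122
finger_force: 20.0
```

>>> {"op": "arm_command", "data": {
  "increments": [0, -5, 0, 0, 0, 0, 1, 0, -15, 0, 0, 0, 0, 1, 0, -25, 0, 0, 0, 0, 1, 0, -35, 0, 0, 0, 0, 1, 0, -45, 0, 0, 0, 0, 1, 0, -55, 0, 0, 0, 0, 1, 0, -65, 0, 0, 0, 0, 1, 0, -75, 0, 0, 0, 0, 1]
}}

```text
clock: 14.7
tool_pos: [0.5254, -0.0171, 0.1062]
eef_rot: [0.719, 0.695, 0.002, 0.003]
force: [1.6, -1.1, 8.3]
gripper_width: 0.116
finger_force: 20.0
```

>>> {"op": "arm_command", "data": {
  "increments": [0, -10, 0, 0, 0, 0, 1, 0, -20, 0, 0, 0, 0, 1, 0, -30, 0, 0, 0, 0, 1, 0, -40, 0, 0, 0, 0, 1, 0, -50, 0, 0, 0, 0, 1, 0, -60, 0, 0, 0, 0, 1, 0, -70, 0, 0, 0, 0, 1, 0, -73, 0, 0, 0, 0, 1]
}}

```text
clock: 15.37
tool_pos: [0.4518, -0.0148, 0.1061]
eef_rot: [0.719, 0.695, 0.001, 0.003]
force: [0.0, -1.7, 9.6]
gripper_width: 0.116
finger_force: 20.0
```

>>> {"op": "arm_command", "data": {
  "increments": [0, 0, 0, 0, 0, 0, 0.68, 0, 0, 0, 0, 0, 0, 0.68, 0, 0, 0, 0, 0, 0, 0.68, 0, 0, -20, 0, 0, 0, 0.68, 0, 0, -60, 0, 0, 0, 0.68, 0, 0, -100, 0, 0, 0, 0.6, 0, 0, -140, 0, 0, 0, 0.5, 0, 0, -180, 0, 0, 0, 0.5]
}}

```text
clock: 16.03
tool_pos: [0.4508, -0.0141, 0.2862]
eef_rot: [0.718, 0.696, 0.001, 0.001]
force: [1.2, -0.4, -0.2]
gripper_width: 0.486
finger_force: 0.0
```

```bash
cat > tags.py <<'E'
from h import *
def tags(cam="top",save=None):
    """blue tags: float centroid, length direction toward key; uses blue colour of the float"""
    im=arm.read_camera(cam); hsv=cv2.cvtColor(im["color"],cv2.COLOR_BGR2HSV)
    m=cv2.inRange(hsv,(112,120,60),(128,255,255)); n,lab,stt,_=cv2.connectedComponentsWithStats(m)
    allp,au,av=pts(im); col=hsv[av,au]
    out=[]
    for i in range(1,n):
        if stt[i,4]<25: continue
        p,u,v=pts(im,lab==i); c=np.median(p,0)
        if not(c[1]>.12 and .3<c[0]<.85 and c[2]<.025): continue
        p=p[abs(p[:,2]-c[2])<.008]
        (x,y),(w,h),a=cv2.minAreaRect((p[:,:2]*1000).astype(np.float32)); 
        e=np.cov(p[:,:2].T); d=np.linalg.eigh(e)[1][:,1]; c2=np.array([x,y])/1000
        # key side: pale pixels low saturation, within 17..50 mm along axis
        r=allp[:,:2]-c2; al=r@d; la=abs(r@np.array([-d[1],d[0]]))
        k=(la<.008)&(abs(al)>.031)&(abs(al)<.056)&(allp[:,2]<.02)&(col[:,2]>165); s=np.sign(al[k].sum()) if k.any() else 0
        if s<0: d=-d
        out.append((c2,d)); print("tag float",np.round(c2,3),"keydir",np.round(d,2),"npale",[int((k&(al>0)).sum()),int((k&(al<0)).sum())],"size",np.round(sorted((w,h))),"z",round(c[2],3))
    if save: cv2.imwrite(save,im["color"])
    return out
E
python3 - <<'E'
from tags import *
st();T=tags("top");print();tags("scene")
im=arm.read_camera("scene");cv2.imwrite("pics/s2.png",cv2.resize(im["color"][150:330,210:500],(800,497)))
E
```

```text
t 16.0333 pos [ 0.4508 -0.0141  0.2862] R [[0.032, 0.999, 0.002], [0.999, -0.032, -0.0], [-0.0, 0.002, -1.0]] F [ 1.2 -0.4 -0.2] w 0.4855722625559076
tag float [0.648 0.261] keydir [-0.18 -0.98] npale [11, 37] size [24. 50.] z 0.01
tag float [0.64 0.35] keydir [ 0.06 -1.  ] npale [0, 31] size [22. 51.] z 0.01
tag float [0.561 0.415] keydir [-0.04  1.  ] npale [35, 7] size [23. 50.] z 0.01
tag float [0.559 0.353] keydir [ 0.05 -1.  ] npale [3, 38] size [22. 51.] z 0.01
tag float [0.549 0.219] keydir [-0.09  1.  ] npale [35, 0] size [21. 50.] z 0.009

tag float [0.552 0.218] keydir [-0.12  0.99] npale [37, 26] size [25. 52.] z 0.011
tag float [0.561 0.352] keydir [ 0.11 -0.99] npale [27, 44] size [27. 52.] z 0.011
tag float [0.564 0.415] keydir [ 0.13 -0.99] npale [32, 48] size [26. 51.] z 0.011
tag float [0.643 0.35 ] keydir [ 0.11 -0.99] npale [70, 77] size [29. 47.] z 0.011
tag float [0.652 0.26 ] keydir [0.13 0.99] npale [78, 54] size [25. 49.] z 0.011
```

View pics/s2.png

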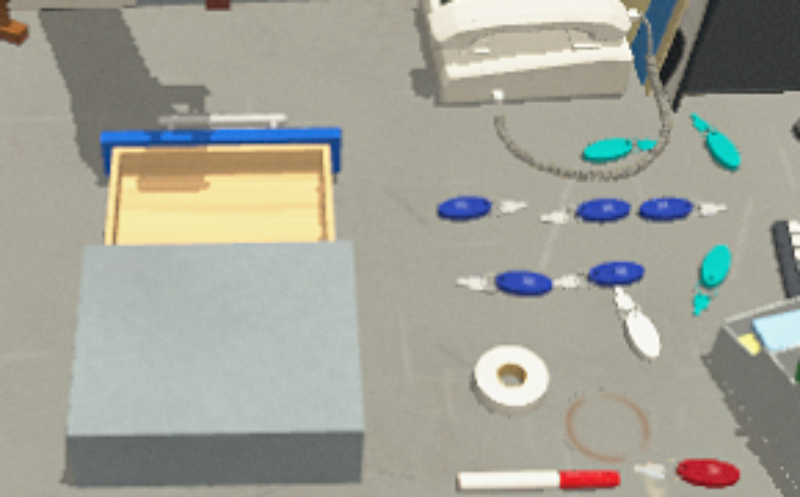

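The drawer is wide open, with its interior showing at (220,200), and all five blue tags are where they were. I'll start with the nearest tag, at (465,208).

```bash
cat >> tags.py <<'E'
from dr import Rd,ux
def go(tag,drop,keydir,start=None,off=0.0):
    """tag float centre (x,y); keydir; drop float centre; off shifts grip along key direction"""
    k=np.array(keydir)/np.linalg.norm(keydir); y=np.array([-k[1],k[0]]); y=y if y[0]>0 else -y
    Rg=Rt(y); g=np.array(tag)+off*k
    plan([("hover",[*g,.09],Rg,.08),("down",[*g,.003],Rg,.08),("lift",[*g,.12],Rg,.08),("over",[*drop,.12],Rd,.08),("lower",[*drop,.040],Rd,.08),("raise",[*drop,.14],Rd,.08)],start)
E
python3 - <<'E'
from tags import *
go([.550,.219],[.610,.012],[-.09,1])
E
```

```text
hover tcp [0.55  0.219 0.17 ] shift [236.7  88.5 117.6] rot [ 0.008  0.002 -0.123] rows>= 7
down tcp [0.55  0.219 0.083] shift [ 0.  0. 87.] rot [0. 0. 0.] rows>= 3
lift tcp [0.55  0.219 0.2  ] shift [   0.    0. -117.] rot [0. 0. 0.] rows>= 3
over tcp [0.61  0.012 0.2  ] shift [-211.5   41.2    0. ] rot [0.    0.    0.121] rows>= 6
lower tcp [0.61  0.012 0.12 ] shift [ 0.  0. 80.] rot [0. 0. 0.] rows>= 2
raise tcp [0.61  0.012 0.22 ] shift [   0.    0. -100.] rot [0. 0. 0.] rows>= 3
```

>>> {"op": "arm_command", "data": {
  "increments": [30, 11, 10, 0, 0, -0.02, 0.59, 65, 24, 25, 0, 0, -0.04, 0.59, 100, 37, 45, 0, 0, -0.06, 0.59, 135, 50, 65, 0, 0, -0.08, 0.59, 170, 63, 85, 0, 0, -0.1, 0.59, 205, 76, 102, 0.008, 0.002, -0.123, 0.59, 237, 88, 117, 0.008, 0.002, -0.123, 0.59, 237, 88, 117, 0.008, 0.002, -0.123, 0.59]
}}

```text
clock: 16.85
tool_pos: [0.5457, 0.2265, 0.1625]
eef_rot: [0.672, 0.741, -0.002, -0.006]
force: [-1.2, 0.2, 0.5]
gripper_width: 0.409
finger_force: 0.0
```

```bash
python3 - <<'E'
from tags import *
st();im=arm.read_camera("wrist");cv2.imwrite("pics/w2.png",im["color"]);tags("wrist")
E
```

```text
t 16.85 pos [0.5457 0.2265 0.1625] R [[-0.098, 0.995, -0.012], [0.995, 0.098, 0.004], [0.005, -0.011, -1.0]] F [-1.2  0.2  0.5] w 0.4088633080462206
tag float [0.562 0.346] keydir [ 0.02 -1.  ] npale [0, 1148] size [25. 39.] z 0.011
tag float [0.643 0.348] keydir [ 0.07 -1.  ] npale [0, 1103] size [25. 50.] z 0.011
tag float [0.65  0.261] keydir [0.15 0.99] npale [1082, 845] size [25. 53.] z 0.011
tag float [0.551 0.218] keydir [-0.09  1.  ] npale [967, 0] size [24. 53.] z 0.012
```

View pics/w2.png

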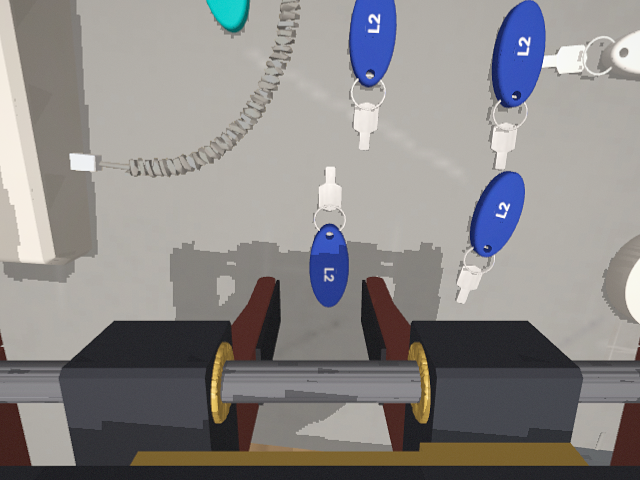

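The wrist view has the blue tag at (329,265), centred between the fingers at columns 280 and 362, key end up. The other tags are clear.

>>> {"op": "arm_command", "data": {
  "increments": [0, 0, 0, 0, 0, 0, 0.59, 0, 0, 20, 0, 0, 0, 0.59, 0, 0, 50, 0, 0, 0, 0.59, 0, 0, 70, 0, 0, 0, 0.59, 0, 0, 82, 0, 0, 0, 0.59, 0, 0, 87, 0, 0, 0, 0.59, 0, 0, 87, 0, 0, 0, 0.59, 0, 0, 87, 0, 0, 0, 0.59]
}}

```text
clock: 17.62
tool_pos: [0.5475, 0.2187, 0.0817]
eef_rot: [0.675, 0.738, -0.001, -0.002]
force: [0.2, 0.9, -0.4]
gripper_width: 0.414
finger_force: 0.0
```

>>> {"op": "arm_command", "data": {
  "increments": [0, 0, 0, 0, 0, 0, 1, 0, 0, 0, 0, 0, 0, 1, 0, 0, 0, 0, 0, 0, 1, 0, 0, 0, 0, 0, 0, 1, 0, 0, 0, 0, 0, 0, 1],
  "grip_force": 20
}}

```text
clock: 18.03
tool_pos: [0.5475, 0.2194, 0.0813]
eef_rot: [0.675, 0.738, -0.001, -0.002]
force: [-0.7, -2.1, 6.7]
gripper_width: 0.274
finger_force: 20.0
```

>>> {"op": "arm_command", "data": {
  "increments": [0, 0, -15, 0, 0, 0, 1, 0, 0, -40, 0, 0, 0, 1, 0, 0, -70, 0, 0, 0, 1, 0, 0, -100, 0, 0, 0, 1, 0, 0, -117, 0, 0, 0, 1, 0, 0, -117, 0, 0, 0, 1]
}}

```text
clock: 18.53
tool_pos: [0.549, 0.2206, 0.2017]
eef_rot: [0.674, 0.738, 0.001, -0.001]
force: [0.5, 0.4, -0.2]
gripper_width: 0.273
finger_force: 20.0
```

>>> {"op": "arm_command", "data": {
  "increments": [-25, 5, 0, 0, 0, 0.015, 1, -60, 12, 0, 0, 0, 0.035, 1, -95, 19, 0, 0, 0, 0.055, 1, -130, 26, 0, 0, 0, 0.075, 1, -165, 33, 0, 0, 0, 0.095, 1, -195, 38, 0, 0, 0, 0.12, 1, -211, 41, 0, 0, 0, 0.12, 1, -211, 41, 0, 0, 0, 0.12, 1]
}}

```text
clock: 19.2
tool_pos: [0.6079, 0.0073, 0.1955]
eef_rot: [0.72, 0.694, -0.003, -0.002]
force: [0.6, -0.8, 0.7]
gripper_width: 0.273
finger_force: 20.0
```

```bash
python3 - <<'E'
from tags import *
st();im=arm.read_camera("wrist");cv2.imwrite("pics/w3.png",im["color"])
plan([("lower",[.610,.012,.040],Rd,.08)])
E
```

```text
t 19.2 pos [0.6079 0.0073 0.1955] R [[0.036, 0.999, -0.007], [0.999, -0.036, -0.002], [-0.002, -0.007, -1.0]] F [ 0.6 -0.8  0.7] w 0.27278626370349485
lower tcp [0.61  0.012 0.12 ] shift [ 1.6  3.1 75.8] rot [-0.007  0.    -0.002] rows>= 2
```

View pics/w3.png

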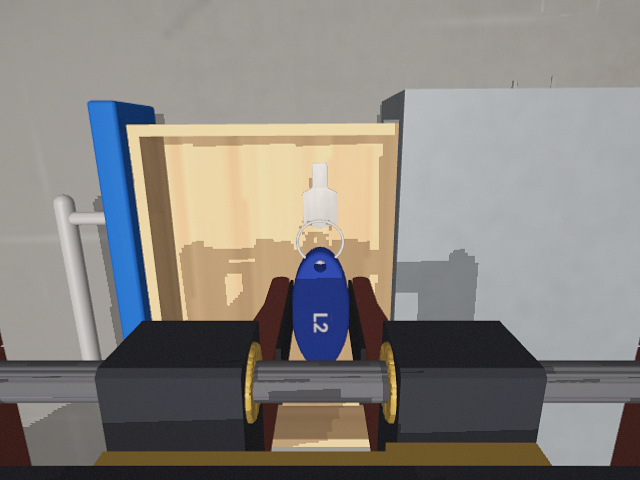

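The tag is held at (320,300) over the open drawer, with the grey top board to the right of column 400. I release it 5 mm further from the board.

>>> {"op": "arm_command", "data": {
  "increments": [0, -5, 20, 0, 0, 0, 1, 0, -5, 50, 0, 0, 0, 1, 0, -5, 75, 0, 0, 0, 1, 0, -5, 80, 0, 0, 0, 1, 0, -5, 80, 0, 0, 0, 1, 0, -5, 80, 0, 0, 0, 0.59, 0, -5, 80, 0, 0, 0, 0.59, 0, -5, 80, 0, 0, 0, 0.59]
}}

```text
clock: 19.92
tool_pos: [0.6029, 0.0138, 0.1188]
eef_rot: [0.717, 0.697, -0.001, -0.001]
force: [0.7, -0.7, 0.6]
gripper_width: 0.409
finger_force: 0.0
```

>>> {"op": "arm_command", "data": {
  "increments": [0, 0, -20, 0, 0, 0, 0.59, 0, 0, -50, 0, 0, 0, 0.59, 0, 0, -80, 0, 0, 0, 0.59, 0, 0, -100, 0, 0, 0, 0.59, 0, 0, -100, 0, 0, 0, 0.59]
}}

```text
clock: 20.33
tool_pos: [0.6049, 0.0139, 0.2232]
eef_rot: [0.718, 0.697, 0.002, 0.001]
force: [0.5, 0.0, -0.3]
gripper_width: 0.411
finger_force: 0.0
```

```bash
python3 - <<'E'
from tags import *
st();T=tags("top")
go([.649,.261],[.605,-.050],[-.17,-.98])
E
```

```text
t 20.3333 pos [0.6049 0.0139 0.2232] R [[0.03, 1.0, 0.004], [1.0, -0.03, 0.001], [0.001, 0.004, -1.0]] F [ 0.5  0.  -0.3] w 0.4111434854447995
tag float [0.647 0.261] keydir [-0.19 -0.98] npale [15, 35] size [24. 51.] z 0.01
tag float [0.64 0.35] keydir [ 0.04 -1.  ] npale [0, 34] size [23. 51.] z 0.01
tag float [0.561 0.416] keydir [-0.03  1.  ] npale [39, 21] size [22. 50.] z 0.01
tag float [0.559 0.353] keydir [ 0.05 -1.  ] npale [14, 41] size [22. 51.] z 0.01
hover tcp [0.649 0.261 0.17 ] shift [248.7  37.5  51. ] rot [ 0.001 -0.001  0.142] rows>= 7
down tcp [0.649 0.261 0.083] shift [ 0.  0. 87.] rot [0. 0. 0.] rows>= 3
lift tcp [0.649 0.261 0.2  ] shift [   0.    0. -117.] rot [0. 0. 0.] rows>= 3
over tcp [ 0.605 -0.05   0.2  ] shift [-313.9    9.8    0. ] rot [ 0.    0.   -0.14] rows>= 8
lower tcp [ 0.605 -0.05   0.12 ] shift [ 0.  0. 80.] rot [0. 0. 0.] rows>= 2
raise tcp [ 0.605 -0.05   0.22 ] shift [   0.    0. -100.] rot [0. 0. 0.] rows>= 3
```

>>> {"op": "arm_command", "data": {
  "increments": [36, 5, 0, 0, 0, 0.02, 0.59, 72, 10, 0, 0, 0, 0.04, 0.59, 108, 15, 0, 0, 0, 0.06, 0.59, 144, 20, 10, 0, 0, 0.08, 0.59, 180, 25, 20, 0, 0, 0.1, 0.59, 215, 31, 36, 0, 0, 0.12, 0.59, 248, 37, 51, 0, 0, 0.14, 0.59, 248, 37, 51, 0, 0, 0.14, 0.59]
}}

```text
clock: 21.05
tool_pos: [0.6435, 0.2682, 0.1622]
eef_rot: [0.762, 0.647, -0.003, -0.005]
force: [-2.0, -0.4, 0.6]
gripper_width: 0.411
finger_force: 0.0
```

>>> {"op": "arm_command", "data": {
  "increments": [0, 0, 0, 0, 0, 0, 0.59, 0, 0, 20, 0, 0, 0, 0.59, 0, 0, 50, 0, 0, 0, 0.59, 0, 0, 70, 0, 0, 0, 0.59, 0, 0, 82, 0, 0, 0, 0.59, 0, 0, 87, 0, 0, 0, 0.59, 0, 0, 87, 0, 0, 0, 0.59, 0, 0, 87, 0, 0, 0, 0.59]
}}

```text
clock: 21.72
tool_pos: [0.6467, 0.2583, 0.0806]
eef_rot: [0.765, 0.644, -0.002, -0.001]
force: [-3.2, -1.9, 5.8]
gripper_width: 0.405
finger_force: 2.7
```

>>> {"op": "arm_command", "data": {
  "increments": [0, 0, 0, 0, 0, 0, 1, 0, 0, 0, 0, 0, 0, 1, 0, 0, 0, 0, 0, 0, 1, 0, 0, 0, 0, 0, 0, 1, 0, 0, 0, 0, 0, 0, 1],
  "grip_force": 20
}}

```text
clock: 22.13
tool_pos: [0.6478, 0.2592, 0.0806]
eef_rot: [0.765, 0.644, -0.001, -0.001]
force: [2.9, -3.8, 6.6]
gripper_width: 0.275
finger_force: 20.7
```

>>> {"op": "arm_command", "data": {
  "increments": [0, 0, -15, 0, 0, 0, 1, 0, 0, -40, 0, 0, 0, 1, 0, 0, -70, 0, 0, 0, 1, 0, 0, -100, 0, 0, 0, 1, 0, 0, -117, 0, 0, 0, 1, 0, 0, -117, 0, 0, 0, 1]
}}

```text
clock: 22.63
tool_pos: [0.6479, 0.2615, 0.2019]
eef_rot: [0.764, 0.645, 0.002, -0.001]
force: [0.8, 1.2, -0.0]
gripper_width: 0.273
finger_force: 20.0
```

```bash
python3 - <<'E'
from tags import *
st(); plan([("over",[.605,-.05,.12],Rd,.08)])
E
```

```text
t 22.6333 pos [0.6479 0.2615 0.2019] R [[0.168, 0.986, 0.001], [0.986, -0.168, 0.004], [0.004, -0.0, -1.0]] F [ 0.8  1.2 -0. ] w 0.2733447545108741
over tcp [ 0.605 -0.05   0.2  ] shift [-314.3   10.2    0.5] rot [ 0.    -0.004 -0.138] rows>= 8
```

>>> {"op": "arm_command", "data": {
  "increments": [-30, 1, 0, 0, 0, -0.015, 1, -65, 2, 0, 0, 0, -0.03, 1, -100, 3, 0, 0, 0, -0.045, 1, -135, 4, 0, 0, 0, -0.06, 1, -170, 5, 0, 0, 0, -0.08, 1, -205, 6, 0, 0, 0, -0.1, 1, -240, 8, 0, 0, 0, -0.12, 1, -270, 9, 0, 0, 0, -0.14, 1]
}}

```text
clock: 23.3
tool_pos: [0.609, -0.0101, 0.1957]
eef_rot: [0.717, 0.697, -0.002, -0.003]
force: [-0.3, 0.5, 0.1]
gripper_width: 0.275
finger_force: 20.0
```

>>> {"op": "arm_command", "data": {
  "increments": [-30, 0, 0, 0, 0, 0, 1, -44, 0, 20, 0, 0, 0, 1, -44, 0, 50, 0, 0, 0, 1, -44, 0, 80, 0, 0, 0, 1, -44, 0, 80, 0, 0, 0, 1, -44, 0, 80, 0, 0, 0, 0.59, -44, 0, 80, 0, 0, 0, 0.59, -44, 0, 80, 0, 0, 0, 0.59]
}}

```text
clock: 23.97
tool_pos: [0.6094, -0.0508, 0.118]
eef_rot: [0.717, 0.697, -0.001, -0.001]
force: [0.6, -0.1, 0.1]
gripper_width: 0.408
finger_force: 0.0
```

>>> {"op": "arm_command", "data": {
  "increments": [0, 0, -20, 0, 0, 0, 0.59, 0, 0, -50, 0, 0, 0, 0.59, 0, 0, -80, 0, 0, 0, 0.59, 0, 0, -100, 0, 0, 0, 0.59, 0, 0, -100, 0, 0, 0, 0.59]
}}

```text
clock: 24.38
tool_pos: [0.6115, -0.0507, 0.2228]
eef_rot: [0.717, 0.697, 0.002, 0.002]
force: [0.3, -0.5, -0.1]
gripper_width: 0.412
finger_force: 0.0
```

```bash
python3 - <<'E'
from tags import *
st();T=tags("top");print(len(T));im=arm.read_camera("wrist");cv2.imwrite("pics/w4.png",im["color"])
go([.560,.353],[.575,.046],[.05,-1])
E
```

```text
t 24.3833 pos [ 0.6115 -0.0507  0.2228] R [[0.029, 1.0, 0.004], [1.0, -0.029, 0.0], [0.0, 0.004, -1.0]] F [ 0.3 -0.5 -0.1] w 0.4116273275115164
tag float [0.64 0.35] keydir [ 0.07 -1.  ] npale [0, 37] size [22. 51.] z 0.01
tag float [0.562 0.416] keydir [-0.03  1.  ] npale [37, 11] size [23. 50.] z 0.01
tag float [0.559 0.353] keydir [ 0.04 -1.  ] npale [11, 41] size [22. 50.] z 0.01
3
hover tcp [0.56  0.353 0.17 ] shift [402.8 -61.4  48.4] rot [-0.001 -0.    -0.079] rows>= 10
down tcp [0.56  0.353 0.083] shift [ 0.  0. 87.] rot [0. 0. 0.] rows>= 3
lift tcp [0.56  0.353 0.2  ] shift [   0.    0. -117.] rot [0. 0. 0.] rows>= 3
over tcp [0.575 0.046 0.2  ] shift [-3.074e+02 -3.000e-01  0.000e+00] rot [0.    0.    0.082] rows>= 8
lower tcp [0.575 0.046 0.12 ] shift [ 0.  0. 80.] rot [0. 0. 0.] rows>= 2
raise tcp [0.575 0.046 0.22 ] shift [   0.    0. -100.] rot [0. 0. 0.] rows>= 3
```

View pics/w4.png

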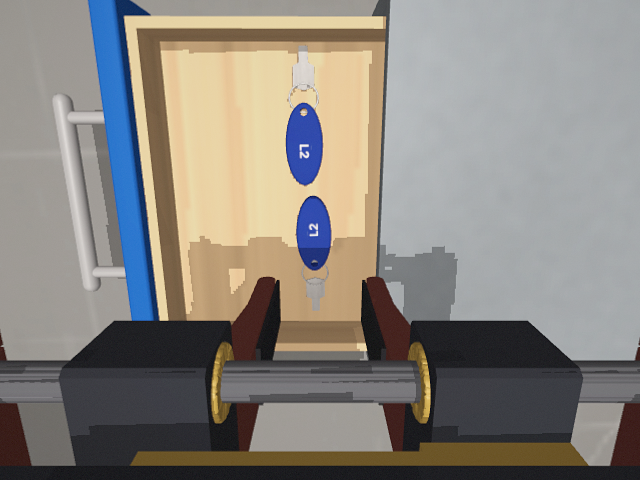

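Both tags lie flat in the drawer, at (304,145) and (314,232). Next is the third.

>>> {"op": "arm_command", "data": {
  "increments": [36, -5, 0, 0, 0, -0.01, 0.59, 72, -10, 0, 0, 0, -0.02, 0.59, 108, -16, 0, 0, 0, -0.03, 0.59, 144, -22, 0, 0, 0, -0.04, 0.59, 180, -28, 0, 0, 0, -0.05, 0.59, 216, -34, 0, 0, 0, -0.06, 0.59, 250, -40, 0, 0, 0, -0.08, 0.59]
}}

```text
clock: 25.07
tool_pos: [0.5753, 0.2013, 0.2158]
eef_rot: [0.689, 0.725, -0.002, -0.002]
force: [0.5, 0.2, 0.5]
gripper_width: 0.409
finger_force: 0.0
```

>>> {"op": "arm_command", "data": {
  "increments": [36, 0, 0, 0, 0, 0, 0.59, 72, 0, 10, 0, 0, 0, 0.59, 108, 0, 25, 0, 0, 0, 0.59, 140, 0, 40, 0, 0, 0, 0.59, 154, -9, 48, 0, 0, 0, 0.59, 154, -9, 48, 0, 0, 0, 0.59, 154, -9, 48, 0, 0, 0, 0.59]
}}

```text
clock: 25.65
tool_pos: [0.558, 0.3534, 0.1674]
eef_rot: [0.688, 0.726, -0.003, -0.003]
force: [0.2, -0.6, -0.0]
gripper_width: 0.41
finger_force: 0.0
```

```bash
python3 - <<'E'
from tags import *
st();T=tags("wrist")
go([.560,.353],[.575,.046],[.05,-1])
E
```

```text
t 25.65 pos [0.558  0.3534 0.1674] R [[-0.053, 0.999, -0.007], [0.999, 0.053, -0.001], [-0.0, -0.008, -1.0]] F [ 0.2 -0.6 -0. ] w 0.41001082545527884
tag float [0.563 0.416] keydir [-0.05  1.  ] npale [1172, 956] size [24. 53.] z 0.011
tag float [0.561 0.354] keydir [-0.06  1.  ] npale [917, 472] size [24. 53.] z 0.012
tag float [0.642 0.35 ] keydir [-0.11  0.99] npale [996, 400] size [25. 53.] z 0.011
hover tcp [0.56  0.353 0.17 ] shift [ 1.   0.7 -1.9] rot [-0.006  0.     0.001] rows>= 1
down tcp [0.56  0.353 0.083] shift [ 0.  0. 87.] rot [0. 0. 0.] rows>= 3
lift tcp [0.56  0.353 0.2  ] shift [   0.    0. -117.] rot [0. 0. 0.] rows>= 3
over tcp [0.575 0.046 0.2  ] shift [-3.074e+02 -3.000e-01  0.000e+00] rot [0.    0.    0.082] rows>= 8
lower tcp [0.575 0.046 0.12 ] shift [ 0.  0. 80.] rot [0. 0. 0.] rows>= 2
raise tcp [0.575 0.046 0.22 ] shift [   0.    0. -100.] rot [0. 0. 0.] rows>= 3
```

>>> {"op": "arm_command", "data": {
  "increments": [0, 1, 20, 0, 0, 0, 0.59, 0, 1, 50, 0, 0, 0, 0.59, 0, 1, 70, 0, 0, 0, 0.59, 0, 1, 81, 0, 0, 0, 0.59, 0, 1, 85, 0, 0, 0, 0.59, 0, 1, 85, 0, 0, 0, 0.59, 0, 1, 85, 0, 0, 0, 0.59]
}}

```text
clock: 26.28
tool_pos: [0.5608, 0.3527, 0.0849]
eef_rot: [0.689, 0.724, -0.001, -0.002]
force: [-0.0, -0.1, 0.6]
gripper_width: 0.409
finger_force: 0.0
```

>>> {"op": "arm_command", "data": {
  "increments": [0, 0, 0, 0, 0, 0, 1, 0, 0, 0, 0, 0, 0, 1, 0, 0, 0, 0, 0, 0, 1, 0, 0, 0, 0, 0, 0, 1, 0, 0, 0, 0, 0, 0, 1],
  "grip_force": 20
}}

```text
clock: 26.7
tool_pos: [0.5605, 0.3533, 0.085]
eef_rot: [0.689, 0.725, -0.001, -0.002]
force: [-0.1, -0.9, 7.0]
gripper_width: 0.272
finger_force: 20.0
```

>>> {"op": "arm_command", "data": {
  "increments": [0, 0, -15, 0, 0, 0, 1, 0, 0, -40, 0, 0, 0, 1, 0, 0, -70, 0, 0, 0, 1, 0, 0, -100, 0, 0, 0, 1, 0, 0, -115, 0, 0, 0, 1, 0, 0, -115, 0, 0, 0, 1]
}}

```text
clock: 27.2
tool_pos: [0.5616, 0.3544, 0.2041]
eef_rot: [0.689, 0.725, 0.002, -0.001]
force: [0.3, 0.2, -0.0]
gripper_width: 0.27
finger_force: 20.0
```

>>> {"op": "arm_command", "data": {
  "increments": [-30, 0, 0, 0, 0, 0.01, 1, -65, 0, 0, 0, 0, 0.02, 1, -100, 0, 0, 0, 0, 0.03, 1, -135, 0, 0, 0, 0, 0.04, 1, -170, 0, 0, 0, 0, 0.05, 1, -205, 0, 0, 0, 0, 0.06, 1, -240, 0, 0, 0, 0, 0.08, 1, -270, 0, 0, 0, 0, 0.08, 1]
}}

```text
clock: 27.87
tool_pos: [0.5735, 0.0804, 0.1979]
eef_rot: [0.718, 0.696, -0.002, -0.002]
force: [0.5, -0.0, 0.7]
gripper_width: 0.27
finger_force: 20.0
```

```bash
python3 - <<'E'
from tags import *
st(); plan([("lower",[.575,.046,.04],Rd,.08)])
E
```

```text
t 27.8667 pos [0.5735 0.0804 0.1979] R [[0.032, 0.999, -0.006], [0.999, -0.032, -0.0], [-0.0, -0.006, -1.0]] F [ 0.5 -0.   0.7] w 0.2704434194791845
lower tcp [0.575 0.046 0.12 ] shift [-34.3   3.1  77.9] rot [-0.006  0.    -0.   ] rows>= 3
```

>>> {"op": "arm_command", "data": {
  "increments": [-30, -4, 0, 0, 0, 0, 1, -36, -4, 20, 0, 0, 0, 1, -36, -4, 50, 0, 0, 0, 1, -36, -4, 80, 0, 0, 0, 1, -36, -4, 80, 0, 0, 0, 1, -36, -4, 80, 0, 0, 0, 0.59, -36, -4, 80, 0, 0, 0, 0.59, -36, -4, 80, 0, 0, 0, 0.59]
}}

```text
clock: 28.53
tool_pos: [0.5695, 0.0481, 0.1201]
eef_rot: [0.717, 0.697, -0.001, -0.001]
force: [0.3, -0.2, -0.1]
gripper_width: 0.404
finger_force: 0.0
```

>>> {"op": "arm_command", "data": {
  "increments": [0, 0, -20, 0, 0, 0, 0.59, 0, 0, -50, 0, 0, 0, 0.59, 0, 0, -80, 0, 0, 0, 0.59, 0, 0, -100, 0, 0, 0, 0.59, 0, 0, -100, 0, 0, 0, 0.59]
}}

```text
clock: 28.95
tool_pos: [0.5715, 0.0484, 0.2247]
eef_rot: [0.717, 0.697, 0.002, 0.001]
force: [1.1, -0.4, -0.1]
gripper_width: 0.412
finger_force: 0.0
```

```bash
python3 - <<'E'
from tags import *
st();T=tags("top")
go([.563,.416],[.570,-.084],[-.04,1])
E
```

```text
t 28.95 pos [0.5715 0.0484 0.2247] R [[0.029, 1.0, 0.004], [1.0, -0.029, 0.001], [0.001, 0.004, -1.0]] F [ 1.1 -0.4 -0.1] w 0.41169295566005365
tag float [0.64 0.35] keydir [ 0.06 -1.  ] npale [0, 37] size [23. 51.] z 0.01
tag float [0.561 0.416] keydir [-0.04  1.  ] npale [36, 0] size [22. 51.] z 0.01
hover tcp [0.563 0.416 0.17 ] shift [367.6 -18.6  52.7] rot [ 0.002 -0.001 -0.069] rows>= 9
down tcp [0.563 0.416 0.083] shift [ 0.  0. 87.] rot [0. 0. 0.] rows>= 3
lift tcp [0.563 0.416 0.2  ] shift [   0.    0. -117.] rot [0. 0. 0.] rows>= 3
over tcp [ 0.57  -0.084  0.2  ] shift [-499.9  -13.     0. ] rot [0.    0.    0.072] rows>= 12
lower tcp [ 0.57  -0.084  0.12 ] shift [ 0.  0. 80.] rot [0. 0. 0.] rows>= 2
raise tcp [ 0.57  -0.084  0.22 ] shift [   0.    0. -100.] rot [0. 0. 0.] rows>= 3
```

>>> {"op": "arm_command", "data": {
  "increments": [36, 0, 0, 0, 0, -0.01, 0.59, 72, 0, 0, 0, 0, -0.02, 0.59, 108, -2, 0, 0, 0, -0.03, 0.59, 144, -4, 0, 0, 0, -0.04, 0.59, 180, -7, 0, 0, 0, -0.05, 0.59, 216, -10, 0, 0, 0, -0.06, 0.59, 250, -13, 0, 0, 0, -0.07, 0.59]
}}

```text
clock: 29.58
tool_pos: [0.5628, 0.2996, 0.2184]
eef_rot: [0.692, 0.722, -0.002, -0.002]
force: [0.6, 0.6, 0.4]
gripper_width: 0.409
finger_force: 0.0
```

>>> {"op": "arm_command", "data": {
  "increments": [36, 0, 10, 0, 0, 0, 0.59, 72, 2, 25, 0, 0, 0, 0.59, 105, 3, 40, 0, 0, 0, 0.59, 118, 3, 50, 0, 0, 0, 0.59, 118, 3, 50, 0, 0, 0, 0.59, 118, 3, 50, 0, 0, 0, 0.59]
}}

```text
clock: 30.08
tool_pos: [0.5607, 0.4155, 0.1676]
eef_rot: [0.692, 0.722, -0.003, -0.002]
force: [-0.4, -0.7, -0.0]
gripper_width: 0.407
finger_force: 0.0
```

```bash
python3 - <<'E'
from tags import *
st();T=tags("wrist")
go([.563,.416],[.570,-.084],[-.04,1])
E
```

```text
t 30.0833 pos [0.5607 0.4155 0.1676] R [[-0.042, 0.999, -0.007], [0.999, 0.042, -0.001], [-0.0, -0.007, -1.0]] F [-0.4 -0.7 -0. ] w 0.4067976210117718
tag float [0.563 0.416] keydir [-0.06  1.  ] npale [962, 0] size [24. 53.] z 0.012
tag float [0.64  0.373] keydir [0.96 0.27] npale [0, 806] size [ 9. 17.] z 0.01
hover tcp [0.563 0.416 0.17 ] shift [ 1.5  1.3 -1.5] rot [-0.005  0.     0.   ] rows>= 1
down tcp [0.563 0.416 0.083] shift [ 0.  0. 87.] rot [0. 0. 0.] rows>= 3
lift tcp [0.563 0.416 0.2  ] shift [   0.    0. -117.] rot [0. 0. 0.] rows>= 3
over tcp [ 0.57  -0.084  0.2  ] shift [-499.9  -13.     0. ] rot [0.    0.    0.072] rows>= 12
lower tcp [ 0.57  -0.084  0.12 ] shift [ 0.  0. 80.] rot [0. 0. 0.] rows>= 2
raise tcp [ 0.57  -0.084  0.22 ] shift [   0.    0. -100.] rot [0. 0. 0.] rows>= 3
```

>>> {"op": "arm_command", "data": {
  "increments": [0, 1, 20, 0, 0, 0, 0.59, 0, 1, 50, 0, 0, 0, 0.59, 0, 1, 70, 0, 0, 0, 0.59, 0, 1, 81, 0, 0, 0, 0.59, 0, 1, 84, 0, 0, 0, 0.59, 0, 1, 84, 0, 0, 0, 0.59, 0, 1, 84, 0, 0, 0, 0.59]
}}

```text
clock: 30.72
tool_pos: [0.563, 0.4156, 0.0863]
eef_rot: [0.693, 0.721, -0.001, -0.002]
force: [0.5, -0.1, 0.0]
gripper_width: 0.407
finger_force: 0.0
```

>>> {"op": "arm_command", "data": {
  "increments": [0, 0, 0, 0, 0, 0, 1, 0, 0, 0, 0, 0, 0, 1, 0, 0, 0, 0, 0, 0, 1, 0, 0, 0, 0, 0, 0, 1, 0, 0, 0, 0, 0, 0, 1],
  "grip_force": 20
}}

```text
clock: 31.13
tool_pos: [0.5626, 0.4162, 0.0861]
eef_rot: [0.693, 0.721, -0.001, -0.002]
force: [0.3, -1.8, 6.0]
gripper_width: 0.268
finger_force: 20.0
```

>>> {"op": "arm_command", "data": {
  "increments": [0, 0, -15, 0, 0, 0, 1, 0, 0, -40, 0, 0, 0, 1, 0, 0, -70, 0, 0, 0, 1, 0, 0, -100, 0, 0, 0, 1, -25, 0, -115, 0, 0, 0, 1, -60, 0, -115, 0, 0, 0, 1, -95, -1, -115, 0, 0, 0, 1, -125, -2, -115, 0, 0, 0, 1]
}}

```text
clock: 31.8
tool_pos: [0.5658, 0.2887, 0.2009]
eef_rot: [0.693, 0.721, -0.001, -0.001]
force: [1.1, 0.4, -0.2]
gripper_width: 0.271
finger_force: 20.0
```

>>> {"op": "arm_command", "data": {
  "increments": [-35, -1, 0, 0, 0, 0.01, 1, -70, -2, 0, 0, 0, 0.02, 1, -105, -3, 0, 0, 0, 0.03, 1, -140, -4, 0, 0, 0, 0.04, 1, -175, -5, 0, 0, 0, 0.05, 1, -210, -6, 0, 0, 0, 0.06, 1, -245, -8, 0, 0, 0, 0.07, 1, -280, -9, 0, 0, 0, 0.07, 1]
}}

```text
clock: 32.47
tool_pos: [0.5677, 0.0091, 0.2005]
eef_rot: [0.717, 0.697, -0.001, -0.002]
force: [0.4, 0.0, -0.8]
gripper_width: 0.271
finger_force: 20.0
```

```bash
python3 - <<'E'
from tags import *
st(); plan([("lower",[.570,-.084,.04],Rd,.08)])
E
```

```text
t 32.4667 pos [0.5677 0.0091 0.2005] R [[0.03, 1.0, -0.004], [1.0, -0.03, 0.001], [0.0, -0.004, -1.0]] F [ 0.4  0.  -0.8] w 0.2706450725949217
lower tcp [ 0.57  -0.084  0.12 ] shift [-93.    5.4  80.4] rot [-0.004 -0.     0.002] rows>= 3
```

>>> {"op": "arm_command", "data": {
  "increments": [-35, 2, 0, 0, 0, 0, 1, -70, 3, 0, 0, 0, 0, 1, -92, 4, 15, 0, 0, 0, 1, -92, 4, 50, 0, 0, 0, 1, -92, 4, 80, 0, 0, 0, 1, -92, 4, 80, 0, 0, 0, 1, -92, 4, 80, 0, 0, 0, 0.59, -92, 4, 80, 0, 0, 0, 0.59]
}}

```text
clock: 33.13
tool_pos: [0.5698, -0.0807, 0.1211]
eef_rot: [0.717, 0.697, -0.001, -0.002]
force: [-0.5, -0.1, 0.6]
gripper_width: 0.378
finger_force: 0.0
```

>>> {"op": "arm_command", "data": {
  "increments": [0, 0, 0, 0, 0, 0, 0.59, 0, 0, -20, 0, 0, 0, 0.59, 0, 0, -50, 0, 0, 0, 0.59, 0, 0, -80, 0, 0, 0, 0.59, 0, 0, -100, 0, 0, 0, 0.59, 0, 0, -100, 0, 0, 0, 0.59]
}}

```text
clock: 33.63
tool_pos: [0.572, -0.0808, 0.2258]
eef_rot: [0.717, 0.697, 0.001, 0.002]
force: [0.5, -0.1, 0.6]
gripper_width: 0.409
finger_force: 0.0
```

```bash
python3 - <<'E'
from tags import *
st();T=tags("top");im=arm.read_camera("wrist");cv2.imwrite("pics/w5.png",im["color"])
go([.641,.350],[.540,.046],[.06,-1])
E
```

```text
t 33.6333 pos [ 0.572  -0.0808  0.2258] R [[0.029, 1.0, 0.004], [1.0, -0.029, -0.001], [-0.001, 0.004, -1.0]] F [ 0.5 -0.1  0.6] w 0.40903628812043313
tag float [0.64 0.35] keydir [ 0.05 -1.  ] npale [0, 37] size [24. 50.] z 0.01
hover tcp [0.641 0.35  0.17 ] shift [433.3  58.3  51.3] rot [-0.001  0.    -0.089] rows>= 11
down tcp [0.641 0.35  0.083] shift [ 0.  0. 87.] rot [0. 0. 0.] rows>= 3
lift tcp [0.641 0.35  0.2  ] shift [   0.    0. -117.] rot [0. 0. 0.] rows>= 3
over tcp [0.54  0.046 0.2  ] shift [-297.4 -119.     0. ] rot [0.    0.    0.092] rows>= 8
lower tcp [0.54  0.046 0.12 ] shift [ 0.  0. 80.] rot [0. 0. 0.] rows>= 2
raise tcp [0.54  0.046 0.22 ] shift [   0.    0. -100.] rot [0. 0. 0.] rows>= 3
```

View pics/w5.png

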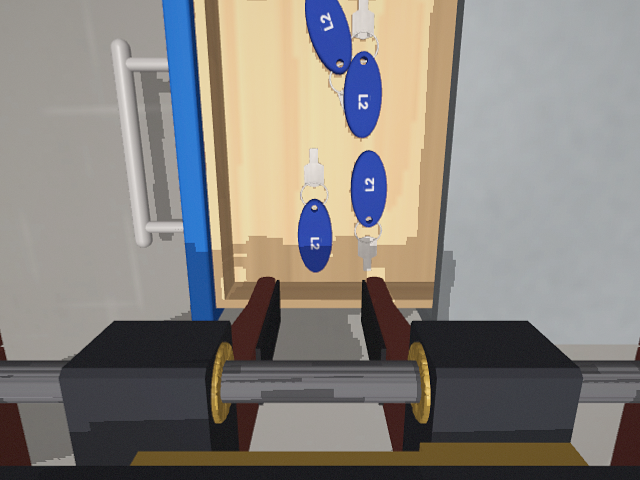

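Four tags are in the drawer: (325,35), (363,95), (369,188) and (315,235). For the last one I need a close look at the white key lying next to it.

>>> {"op": "arm_command", "data": {
  "increments": [36, 0, 0, 0, 0, -0.01, 0.59, 72, 0, 0, 0, 0, -0.02, 0.59, 108, 0, 0, 0, 0, -0.03, 0.59, 144, 4, 0, 0, 0, -0.04, 0.59, 180, 8, 0, 0, 0, -0.05, 0.59, 216, 14, 0, 0, 0, -0.06, 0.59, 250, 20, 0, 0, 0, -0.09, 0.59]
}}

```text
clock: 34.32
tool_pos: [0.5962, 0.1699, 0.2187]
eef_rot: [0.685, 0.729, -0.002, -0.002]
force: [-0.3, 1.1, -0.0]
gripper_width: 0.409
finger_force: 0.0
```

>>> {"op": "arm_command", "data": {
  "increments": [35, 10, 10, 0, 0, 0, 0.59, 70, 20, 22, 0, 0, 0, 0.59, 105, 32, 35, 0, 0, 0, 0.59, 130, 45, 45, 0, 0, 0, 0.59, 143, 53, 48, 0, 0, 0, 0.59, 143, 53, 48, 0, 0, 0, 0.59, 143, 53, 48, 0, 0, 0, 0.59]
}}

```text
clock: 34.9
tool_pos: [0.6398, 0.3144, 0.1698]
eef_rot: [0.685, 0.729, -0.003, -0.003]
force: [-0.2, -0.5, 0.0]
gripper_width: 0.41
finger_force: 0.0
```

```bash
python3 - <<'E'
from tags import *
st();T=tags("wrist",save="pics/w6.png")
im=arm.read_camera("wrist"); hsv=cv2.cvtColor(im["color"],cv2.COLOR_BGR2HSV); p,u,v=pts(im)
m=(hsv[v,u][:,2]>195)&(hsv[v,u][:,1]<40)&(p[:,2]<.03)&(p[:,0]>.65)&(p[:,0]<.70)&(p[:,1]>.31)&(p[:,1]<.39)
q=p[m]; print(len(q),q[:,:2].min(0) if len(q) else "")
for x in (.652,.656,.66,.665,.67): r=q[abs(q[:,0]-x)<.002]; print(x,len(r),np.round([r[:,1].min(),r[:,1].max()],3) if len(r) else "")
E
```

```text
t 34.9 pos [0.6398 0.3144 0.1698] R [[-0.062, 0.998, -0.007], [0.998, 0.062, 0.0], [0.0, -0.007, -1.0]] F [-0.2 -0.5  0. ] w 0.4103436715785539
tag float [0.643 0.35 ] keydir [-0.08  1.  ] npale [1117, 665] size [24. 52.] z 0.012
1134 [0.65023362 0.31207976]
0.652 15 [0.312 0.328]
0.656 36 [0.318 0.352]
0.66 66 [0.346 0.353]
0.665 70 [0.347 0.356]
0.67 141 [0.344 0.359]
```

View pics/w6.png

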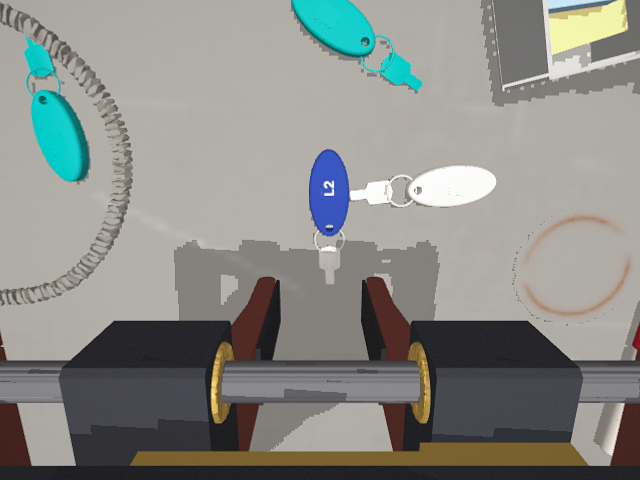

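The wrist view has the blue tag at (329,192) and the white tag's key touching its right side at about (352,195), world y 0.346–0.353. I'll grip the lower part of the float, near y = 0.330, so the finger passes clear of the white key.

>>> {"op": "arm_command", "data": {
  "increments": [8, 2, 0, 0, 0, 0, 0.6, 16, 3, 20, 0, 0, 0, 0.6, 16, 3, 45, 0, 0, 0, 0.6, 16, 3, 60, 0, 0, 0, 0.6, 16, 3, 60, 0, 0, 0, 0.6]
}}

```text
clock: 35.42
tool_pos: [0.6413, 0.3279, 0.1077]
eef_rot: [0.686, 0.728, -0.004, -0.003]
force: [0.0, -1.2, -0.2]
gripper_width: 0.398
finger_force: 0.0
```

```bash
python3 - <<'E'
from tags import *
st();im=arm.read_camera("wrist");cv2.imwrite("pics/w7.png",im["color"][140:480,160:500])
plan([("d",[.644,.330,.005],Rt([1,.06]),.08)])
E
```

```text
t 35.4167 pos [0.6413 0.3279 0.1077] R [[-0.06, 0.998, -0.01], [0.998, 0.06, -0.003], [-0.002, -0.01, -1.0]] F [ 0.  -1.2 -0.2] w 0.3980530486232238
d tcp [0.644 0.33  0.085] shift [ 1.4  2.3 24.6] rot [-0.008  0.001 -0.   ] rows>= 1
```

View pics/w7.png

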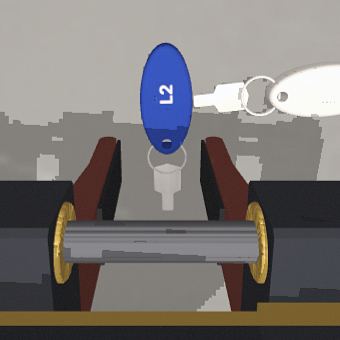

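The float's lower end sits between the fingers, and the white key is well ahead of the right finger. I grip here.

>>> {"op": "arm_command", "data": {
  "increments": [0, 1, 8, 0, 0, 0, 0.6, 0, 1, 16, 0, 0, 0, 0.6, 0, 1, 24, 0, 0, 0, 0.6, 0, 1, 24, 0, 0, 0, 0.6, 0, 1, 24, 0, 0, 0, 0.6]
}}

```text
clock: 35.88
tool_pos: [0.6432, 0.3298, 0.0868]
eef_rot: [0.685, 0.728, -0.002, -0.002]
force: [0.6, 0.1, -0.2]
gripper_width: 0.401
finger_force: 0.0
```

>>> {"op": "arm_command", "data": {
  "increments": [0, 0, 0, 0, 0, 0, 1, 0, 0, 0, 0, 0, 0, 1, 0, 0, 0, 0, 0, 0, 1, 0, 0, 0, 0, 0, 0, 1, 0, 0, 0, 0, 0, 0, 1],
  "grip_force": 20
}}

```text
clock: 36.3
tool_pos: [0.6436, 0.3302, 0.0877]
eef_rot: [0.685, 0.728, -0.001, -0.002]
force: [-0.1, 0.4, 1.8]
gripper_width: 0.216
finger_force: 19.7
```

>>> {"op": "arm_command", "data": {
  "increments": [0, 0, -10, 0, 0, 0, 1, 0, 0, -30, 0, 0, 0, 1, 0, 0, -60, 0, 0, 0, 1, 0, 0, -90, 0, 0, 0, 1, 0, 0, -115, 0, 0, 0, 1, 0, 0, -115, 0, 0, 0, 1]
}}

```text
clock: 36.8
tool_pos: [0.6457, 0.3316, 0.2095]
eef_rot: [0.685, 0.728, 0.003, -0.001]
force: [0.5, 1.5, 0.7]
gripper_width: 0.218
finger_force: 19.6
```

```bash
python3 - <<'E'
from tags import *
st(); plan([("over",[.545,-.020,.12],Rd,.08),("lower",[.545,-.020,.04],Rd,.08)])
E
```

```text
t 36.8 pos [0.6457 0.3316 0.2095] R [[-0.06, 0.998, 0.002], [0.998, 0.06, 0.006], [0.005, 0.003, -1.0]] F [0.5 1.5 0.7] w 0.21764205614624968
over tcp [ 0.545 -0.02   0.2  ] shift [-345.  -121.7    7.3] rot [ 0.002 -0.006  0.092] rows>= 9
lower tcp [ 0.545 -0.02   0.12 ] shift [ 0.  0. 80.] rot [0. 0. 0.] rows>= 2
```

>>> {"op": "arm_command", "data": {
  "increments": [-15, -8, 0, 0, 0, 0.01, 1, -40, -20, 0, 0, 0, 0.02, 1, -70, -34, 0, 0, 0, 0.03, 1, -100, -46, 0, 0, 0, 0.04, 1, -130, -58, 0, 0, 0, 0.05, 1, -160, -70, 0, 0, 0, 0.07, 1, -185, -82, 0, 0, 0, 0.09, 1, -200, -90, 0, 0, 0, 0.09, 1]
}}

```text
clock: 37.47
tool_pos: [0.5654, 0.1211, 0.2024]
eef_rot: [0.719, 0.695, -0.003, -0.002]
force: [0.5, -0.7, -1.4]
gripper_width: 0.22
finger_force: 19.6
```

```bash
python3 - <<'E'
from tags import *
st(); plan([("over",[.545,-.020,.12],Rd,.08),("lower",[.545,-.020,.04],Rd,.08)])
E
```

```text
t 37.4667 pos [0.5654 0.1211 0.2024] R [[0.034, 0.999, -0.006], [0.999, -0.034, -0.001], [-0.002, -0.006, -1.0]] F [ 0.5 -0.7 -1.4] w 0.2197409459584033
over tcp [ 0.545 -0.02   0.2  ] shift [-141.7  -15.6    2.7] rot [-0.006  0.002 -0.002] rows>= 4
lower tcp [ 0.545 -0.02   0.12 ] shift [ 0.  0. 80.] rot [0. 0. 0.] rows>= 2
```

>>> {"op": "arm_command", "data": {
  "increments": [-15, -3, 0, 0, 0, 0, 1, -45, -8, 0, 0, 0, 0, 1, -75, -12, 0, 0, 0, 0, 1, -105, -17, 0, 0, 0, 0, 1, -130, -18, 0, 0, 0, 0, 1, -142, -18, 0, 0, 0, 0, 1, -142, -18, 15, 0, 0, 0, 1, -142, -18, 40, 0, 0, 0, 1]
}}

```text
clock: 38.13
tool_pos: [0.5456, -0.0171, 0.1644]
eef_rot: [0.718, 0.696, 0.0, -0.0]
force: [0.7, -0.4, -0.5]
gripper_width: 0.217
finger_force: 19.6
```

>>> {"op": "arm_command", "data": {
  "increments": [0, 0, 25, 0, 0, 0, 1, 0, 0, 44, 0, 0, 0, 1, 0, 0, 44, 0, 0, 0, 1, 0, 0, 44, 0, 0, 0, 1, 0, 0, 44, 0, 0, 0, 0.64, 0, 0, 44, 0, 0, 0, 0.64, 0, 0, 44, 0, 0, 0, 0.64]
}}

```text
clock: 38.72
tool_pos: [0.5444, -0.0163, 0.1198]
eef_rot: [0.717, 0.697, -0.001, -0.001]
force: [0.2, -0.3, 0.6]
gripper_width: 0.354
finger_force: 0.0
```

>>> {"op": "arm_command", "data": {
  "increments": [0, 0, -20, 0, 0, 0, 0.64, 0, 0, -50, 0, 0, 0, 0.64, 0, 0, -80, 0, 0, 0, 0.64, -30, 0, -120, 0, 0, 0, 0.64, -60, -10, -130, 0, 0, 0, 0.64, -90, -30, -130, 0, 0, 0, 0.68, -110, -50, -130, 0, 0, 0, 0.68, -110, -50, -130, 0, 0, 0, 0.68]
}}

```text
clock: 39.38
tool_pos: [0.4878, -0.1302, 0.2494]
eef_rot: [0.72, 0.694, -0.003, -0.001]
force: [0.9, -0.7, -0.1]
gripper_width: 0.323
finger_force: 0.0
```

```bash
python3 - <<'E'
from tags import *
st();T=tags("top");im=arm.read_camera("wrist");cv2.imwrite("pics/w8.png",im["color"])
p,u,v=pts(im)
hsv=cv2.cvtColor(im["color"],cv2.COLOR_BGR2HSV)[v,u]
b=(hsv[:,0]>105)&(hsv[:,0]<128)&(hsv[:,1]>120)&(p[:,0]>.49)&(p[:,0]<.66)&(p[:,2]>.015)
print("blue in drawer z max",np.percentile(p[b&(p[:,0]>.515)][:,2],[50,99]))
# bar
q=p[(p[:,2]>.036)&(p[:,2]<.056)&(abs(p[:,1]+.015)<.04)&(p[:,0]>.42)&(p[:,0]<.475)]
if len(q): print("bar",len(q),np.median(q,0),np.percentile(q[:,0],[3,97]),np.polyfit(q[:,1],q[:,0],1))
E
```

```text
t 39.3833 pos [ 0.4878 -0.1302  0.2494] R [[0.036, 0.999, -0.007], [0.999, -0.036, -0.003], [-0.003, -0.007, -1.0]] F [ 0.9 -0.7 -0.1] w 0.32266729284164986
blue in drawer z max [0.03341325 0.0352152 ]
bar 2116 [ 0.45419774 -0.01249615  0.0481393 ] [0.44837302 0.45910379] [0.03099831 0.454444  ]
```

View pics/w8.png

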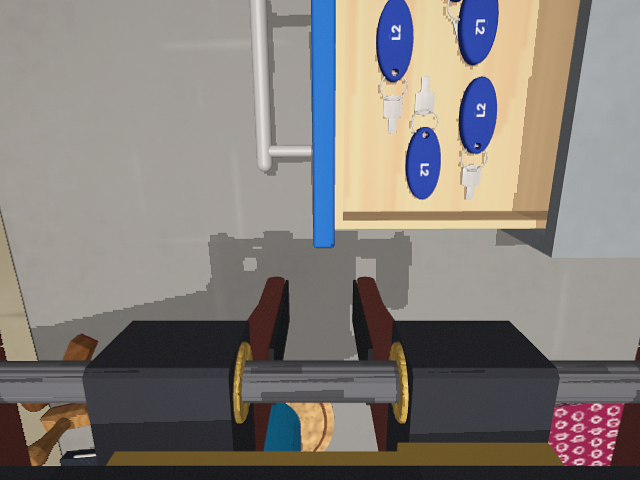

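All five tags lie flat in the drawer, at (395,40), (480,28), (478,115), (423,162) and a part of one at (455,5). None is left on the desk. Now I close the drawer by its handle.

```bash
python3 - <<'E'
from dr import *
h=np.array([.454,-.0155])
plan([("above",[*h,.13],Rd,.061),("down",[*h,.042],Rd,.061),("push",[*(h+.145*ux),.042],Rd,.061)])
E
```

```text
above tcp [ 0.454 -0.016  0.191] shift [109.4 -40.   58.7] rot [-0.004  0.001 -0.001] rows>= 4
down tcp [ 0.454 -0.016  0.103] shift [ 0.  0. 88.] rot [0. 0. 0.] rows>= 3
push tcp [ 0.599 -0.02   0.103] shift [  0. 145.   0.] rot [0. 0. 0.] rows>= 4
```

>>> {"op": "arm_command", "data": {
  "increments": [30, -12, 10, 0, 0, 0, 0.68, 60, -24, 25, 0, 0, 0, 0.68, 90, -36, 45, 0, 0, 0, 0.68, 109, -41, 59, 0, 0, 0, 0.68, 109, -41, 59, 0, 0, 0, 0.68, 109, -41, 59, 0, 0, 0, 0.68]
}}

```text
clock: 39.98
tool_pos: [0.4532, -0.0125, 0.19]
eef_rot: [0.716, 0.698, -0.001, -0.002]
force: [-0.7, -0.2, 0.0]
gripper_width: 0.32
finger_force: 0.0
```

```bash
python3 - <<'E'
from dr import *
st(); h=np.array([.454,-.0155])
plan([("down",[*h,.043],Rd,.061)])
E
```

```text
t 39.9833 pos [ 0.4532 -0.0125  0.19  ] R [[0.024, 1.0, -0.005], [1.0, -0.024, 0.002], [0.001, -0.006, -1.0]] F [-0.7 -0.2  0. ] w 0.31993842784071425
down tcp [ 0.454 -0.016  0.104] shift [-3.1  1.3 85.9] rot [-0.006 -0.001  0.007] rows>= 3
```

>>> {"op": "arm_command", "data": {
  "increments": [-3, 1, 20, 0, 0, 0.005, 0.68, -3, 1, 50, 0, 0, 0.005, 0.68, -3, 1, 75, 0, 0, 0.005, 0.68, -3, 1, 86, 0, 0, 0.005, 0.68, -3, 1, 86, 0, 0, 0.005, 0.68, -3, 1, 86, 0, 0, 0.005, 0.68]
}}

```text
clock: 40.48
tool_pos: [0.4541, -0.0178, 0.1044]
eef_rot: [0.719, 0.695, -0.002, -0.002]
force: [0.7, -0.8, -0.4]
gripper_width: 0.322
finger_force: 0.0
```

>>> {"op": "arm_command", "data": {
  "increments": [0, 0, 0, 0, 0, 0, 1, 0, 0, 0, 0, 0, 0, 1, 0, 0, 0, 0, 0, 0, 1, 0, 0, 0, 0, 0, 0, 1, 0, 0, 0, 0, 0, 0, 1],
  "grip_force": 20
}}

```text
clock: 40.9
tool_pos: [0.4541, -0.018, 0.1049]
eef_rot: [0.719, 0.695, -0.001, -0.001]
force: [-1.6, -0.1, 7.1]
gripper_width: 0.112
finger_force: 20.0
```

>>> {"op": "arm_command", "data": {
  "increments": [0, 4, 0, 0, 0, 0, 1, 0, 12, 0, 0, 0, 0, 1, 0, 20, 0, 0, 0, 0, 1, 0, 30, 0, 0, 0, 0, 1, 0, 40, 0, 0, 0, 0, 1, 0, 50, 0, 0, 0, 0, 1, 0, 60, 0, 0, 0, 0, 1, 0, 70, 0, 0, 0, 0, 1]
}}

```text
clock: 41.57
tool_pos: [0.5247, -0.0201, 0.1049]
eef_rot: [0.719, 0.695, -0.001, -0.001]
force: [-1.3, 0.5, 9.7]
gripper_width: 0.12
finger_force: 20.0
```

>>> {"op": "arm_command", "data": {
  "increments": [0, 10, 0, 0, 0, 0, 1, 0, 20, 0, 0, 0, 0, 1, 0, 30, 0, 0, 0, 0, 1, 0, 40, 0, 0, 0, 0, 1, 0, 50, 0, 0, 0, 0, 1, 0, 60, 0, 0, 0, 0, 1, 0, 68, 0, 0, 0, 0, 1, 0, 71, 0, 0, 0, 0, 1]
}}

```text
clock: 42.23
tool_pos: [0.5966, -0.0224, 0.105]
eef_rot: [0.719, 0.695, -0.0, -0.001]
force: [-1.2, 0.1, 11.3]
gripper_width: 0.121
finger_force: 20.0
```

>>> {"op": "arm_command", "data": {
  "increments": [0, 1, 0, 0, 0, 0, 1, 0, 2, 0, 0, 0, 0, 1, 0, 3, 0, 0, 0, 0, 1, 0, 4, 0, 0, 0, 0, 1, 0, 4, 0, 0, 0, 0, 1]
}}

```text
clock: 42.65
tool_pos: [0.5972, -0.0223, 0.1049]
eef_rot: [0.719, 0.695, -0.003, -0.003]
force: [-9.7, 1.2, 16.7]
gripper_width: 0.118
finger_force: 20.0
```

>>> {"op": "arm_command", "data": {
  "increments": [0, 1, 0, 0, 0, 0, 1, 0, 2, 0, 0, 0, 0, 1, 0, 2, 0, 0, 0, 0, 1]
}}

```text
clock: 42.9
tool_pos: [0.5975, -0.0223, 0.1047]
eef_rot: [0.719, 0.695, -0.004, -0.004]
force: [-16.9, 1.0, 23.3]
gripper_width: 0.116
finger_force: 20.0
```

>>> {"op": "arm_command", "data": {
  "increments": [0, -4, 0, 0, 0, 0, 0.68, 0, -4, 0, 0, 0, 0, 0.68, 0, -4, 0, 0, 0, 0, 0.68, 0, -4, 0, 0, 0, 0, 0.68, 0, -4, -15, 0, 0, 0, 0.68, 0, -4, -50, 0, 0, 0, 0.68, 0, -4, -90, 0, 0, 0, 0.68, 0, -4, -130, 0, 0, 0, 0.68]
}}

```text
clock: 43.57
tool_pos: [0.5968, -0.0228, 0.234]
eef_rot: [0.719, 0.695, -0.002, -0.003]
force: [-0.3, 0.3, 0.4]
gripper_width: 0.324
finger_force: 0.0
```

```bash
python3 - <<'E'
from dr import *
st(); im=arm.read_camera("wrist"); p,u,v=pts(im)
q=p[(p[:,2]>.036)&(p[:,2]<.056)&(abs(p[:,1]+.02)<.045)&(p[:,0]>.55)&(p[:,0]<.62)]
if len(q): print("bar",len(q),np.median(q,0),np.percentile(q[:,0],[3,97]),np.polyfit(q[:,1],q[:,0],1))
im=arm.read_camera("scene");p,_,_=pts(im);m=(p[:,2]>.036)&(p[:,2]<.058)&(abs(p[:,1]+.02)<.075)&(p[:,0]>.57)&(p[:,0]<.612); q=p[m]; print("scene bar",len(q),np.median(q,0) if len(q) else "")
E
```

```text
t 43.5667 pos [ 0.5968 -0.0228  0.234 ] R [[0.034, 0.999, -0.007], [0.999, -0.034, 0.002], [0.001, -0.007, -1.0]] F [-0.3  0.3  0.4] w 0.3240785954324971
bar 1877 [ 0.59820882 -0.01763265  0.04814513] [0.592695   0.60351966] [0.03112291 0.59876262]
scene bar 223 [ 0.60075127 -0.01706582  0.0473331 ]
```

>>> {"op": "arm_command", "data": {
  "increments": [0, -20, -30, 0, 0, 0, 0.68, 0, -50, -50, 0, 0, 0, 0.68, 0, -80, -60, 0, 0, 0, 0.68, 0, -110, -70, 0, 0, 0, 0.68, 0, -110, -70, 0, 0, 0, 0.68, 0, -110, -70, 0, 0, 0, 0.68]
}}

```text
clock: 44.17
tool_pos: [0.4871, -0.0195, 0.3045]
eef_rot: [0.719, 0.695, -0.002, -0.001]
force: [0.6, 0.6, -0.5]
gripper_width: 0.317
finger_force: 0.0
```

```bash
python3 - <<'E'
from push import *
from tags import tags
st();tags("top");bottle()
for n in ("tape_roll","card_box","coaster"):
    im,d=tr("top",n)
    if d: p,_,_=pts(im,d[0]["region"]); print(n,np.round(np.median(p,0),3))
im=arm.read_camera("scene");cv2.imwrite("pics/fin.png",cv2.resize(im["color"][100:340,130:500],(800,519)))
E
```

```text
t 44.1667 pos [ 0.4871 -0.0195  0.3045] R [[0.035, 0.999, -0.003], [0.999, -0.035, -0.001], [-0.001, -0.003, -1.0]] F [ 0.6  0.6 -0.5] w 0.3169081418319291
bottle scene [ 0.4347 -0.333 ] 0.0314 captop med [ 0.444 -0.33   0.233] 964
cap top cam ((434.65179443359375, -329.06573486328125), 32.42720031738281) 0.257735868213657
tape_roll [0.758 0.234 0.016]
card_box [ 0.691 -0.319  0.049]
coaster [ 0.428 -0.308  0.   ]
```

View pics/fin.png

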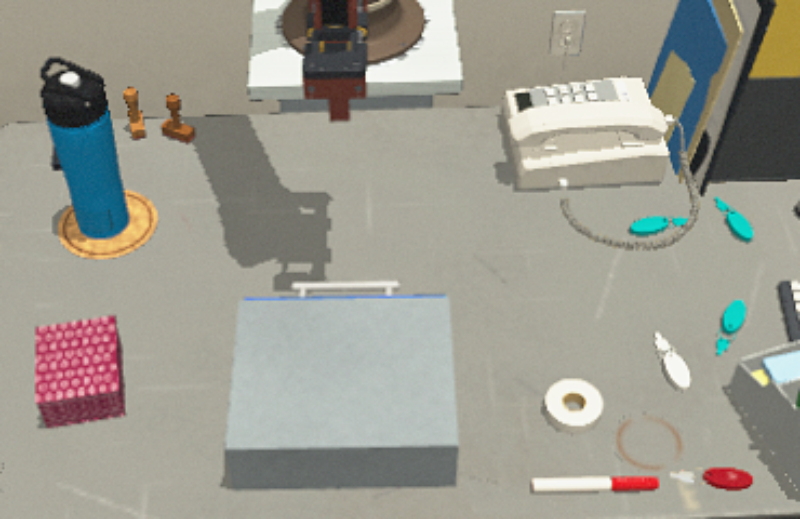

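The bottle stands on the coaster at (95,190). The drawer is shut, with its handle at (345,287), no blue tags are left on the desk, and the tape roll, box and look-alikes are in place.

```bash
python3 -c "
from plant import arm
print(arm.hand_in())"
```

```text
the job is handed in; nothing more can be done
None
```

The job is handed in: the bottle stands upright on the coaster, all five blue tags are in the drawer and it is pushed fully shut, and the tape roll, maroon box and look-alike tags were left where they were.

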